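# Draw the blown fuse with the sprung fuse tongs

### The arm

A 6-joint arm with a two-finger parallel gripper is mounted at the origin on a cart in front of the work surface, level with it; the furniture and walls round the work are solid. World frame = base frame: x ahead of the robot, y to its left, z up, the work surface at z = 0. Lengths are in mm, angles in rad, forces in N, time in s.
With the tool pointing down it reaches from about 350 to 875 mm from the base axis. Payload 4.2 kg.
Tool frame: the origin (TCP) lies midway between the tips of the shut fingers; the grasp point (between the pads) lies 19 mm behind it; z points along the fingers, y is the line along which they close (so a half turn about z gives the same grasp; the last joint's range is limited). The gripper opens to 85 mm and grips with 20 to 120 N. Pads are 22 mm wide; open, the fingers measure 114 mm over their backs; the gripper's body (76 mm by 85 mm) begins 54 mm behind the grasp point. The pads swing forward as they close: fully open they stand 13 mm farther back than shut.
Start: joints at [1.512, 0.385, 0.008, 0, -1.194, -0.259], TCP at [195.266, 593.692, 192.112] pointing down, gripper open.
Joint ranges: [-3.14, 3.14], [-1.21, 2.06], [-1.07, 1.41], [-3.16, 2.05], [-2.99, -0.16], [-3.1, 3.1]. Speed limits (rad/s): [2.79, 2.79, 3.14, 3.14, 3.14, 3.14].

### API

Orientations are given as a unit quaternion [x, y, z, w].
In Python, from station import manip gives the robot as it stands.
- The arm moves only by the shell command python3 -m handwheel 'ROWS' [OPENING] [FORCE]. ROWS is JSON, a list of rows, each an object of numbers: "tx", "ty", "tz": the shift along the world's x, y, z each as a share of 100 mm, from -1 to 1; "rx", "ry", "rz": the turn, a rotation vector about the world's x, y, z each as a share of pi/4 rad, from -1 to 1. A call has 1 to 8 rows; each row is the pose to reach, as a shift and turn from the pose commanded when the call began; what a row does not reach only later rows make up. A row lasts 1/10 s, in which the tool goes at most 50 mm and 8.59 degrees, less where a joint would pass 70% of its speed; a pose out of reach is approached as far as the arm can. A call with a number of a shift or a turn outside -1 to 1 is refused whole. A call with a gripper value outside its range is refused whole. OPENING is the gripper's target within -1 to 1 (shut at 1, half-way at 0, fully open at -1), set as the call begins (- or left out, the last holds). The fingers move at their own pace and stop on an object; FORCE is the grip in N (left out, the last holds). Time passes only in rows, so rows that repeat a pose let the fingers close. It gives the time, the measured TCP pose, the force, the opening and the grip force at its end, in the units of the state.
- manip.get_obs(): the state, without advancing time (a new reading comes with each control period).
- manip.get_image(name): name is "side" or "top"; returns the picture (400x640x3 uint8, red, green, blue); there is no depth.
- manip.calibration(name): a dict with "intrinsics" (3x3 intrinsics, pixels), "rvec" (rotation vector, rad) and "tvec" (3), from world to camera coordinates, as OpenCV has them. Camera axes: x right, y down, z forward; pixel columns grow to the right and rows downward; lengths in mm; the calibration is good to about 2 mm. A picture is of the moment at which its call begins. calibration takes no time and is no camera call.
- manip.job_done(): hands the job in; it is judged then, once.
Trained networks look in the newest picture that a camera, given by its name, has taken for a name from the list of things; names that differ only in an ending like _2 or _b are one class to them, and where a whole thing is asked for, a point or a joint stands for the part that bears it (a point fixed in the world has none). Each returns a list of dicts, best first, with "confidence" (0 to 1); they miss things now and then, are a little off and sometimes report something else, mostly with a low value. They report only what shows in the picture. A call takes as long as a camera call. They do not tell look-alikes from the thing itself.
- manip.spot_in(label, camera): "uv" ([column, row] in pixels, amid what is visible of it).
- manip.regions_of(label, camera): "pixels" (400x640 bool, what is visible of it) and "uv" ([column, row] in pixels, amid what is visible of it).
- manip.pinpoint(label, camera): "uv" ([column, row] in pixels: a listed point, or the origin of a listed thing).
The state is a dict: "time": time; "joint_positions": joint angles; "qd": joint speeds; "effort": joint torques, N m; "eef_pos": TCP position; "orientation": TCP orientation; "wrist_force": force on the tool from outside, world axes, zero at the start; "moment": the same for the moment, N m; "finger_gap": finger opening in mm; "grasp_force": force on a finger pad.
Only numpy, scipy, OpenCV 4.12 (cv2) and the standard library are available. Lean on these libraries where they do the work, as an engineer would, in place of code of your own. Each camera call takes 0.05 s, during which the arm holds its last target. There are 200 camera calls.

### The job

One of the three cartridge fuses sunk in the wells of the sloping fuse box has blown: it is the dark, scorched one with the red flag. Take the sprung fuse tongs from their stand, reach down into its well with them, squeeze them shut on the fuse and draw it out of its spring clips, then lay it in the blue parts dish without dropping it, and lower the tongs back upright into their stand, jaws down. Touch the fuses only with the tongs, leave the two good fuses seated as they are, and do not disturb the other things on the bench.

Things in the scene. Friction and masses are not known exactly. Their poses are not given: they have to be found in the camera images.
- blown_fuse_center (a point): Centre of the blown cartridge fuse, 51 mm long, 25 g: scorched dark brown body 13.2 mm in diameter, 34 mm long, between dull metal end caps 14 mm in diameter, 10 mm long, with a red flag at one end. x along the fuse, z square to it: at the start x points up the slope of the panel and z straight out of the well. Centre 51 mm below the panel face, 11 mm above the well floor.
- blown_fuse: The blown fuse as a whole (same origin and axes). It starts in any one of the three wells. Sprung brass clip leaves hold the caps at both ends (15 to 26 mm either side of the centre; the body between is free to grip); low stops at the ends keep it from sliding; the clips let go at a straight pull out of the well of roughly 6 to 11 N.
- good_fuse_a_center (a point): Centre of a good fuse, same shape and size but white with bright caps; axes as the blown fuse's. Stays in its well.
- good_fuse_b_center (a point): Centre of the other good fuse, as before. Stays in its well.
- fuse_box: Fixed fuse box, dark blue-grey, 158 (x) by 226 (y) mm, 48 mm high in front, 133 mm at the rear; origin at the centre of its underside, x from front to rear, z up. Its light metal panel slopes up to the rear at 30 degrees; the panel's middle lies 90 mm above the origin.
- panel_mid (a point): Middle of the panel face; x up the slope, y along the box, z straight out of the panel. Three wells, centred on y = -58, 0, +58 mm, are sunk square to the panel: each 42 mm wide in y, 72 mm long in x, 62 mm deep to a flat floor, straight-walled; a fuse lies along x at the middle of each floor.
- tongs_grip (a point): Point midway between the ribbed finger plates of the tongs, where to hold them. z from the tips up to the red cross-head, y from jaw to jaw. Plates: 18 mm wide in x, from 21 mm below to 29 mm above this point, 62 mm over their outer faces when relaxed. The cross-head, 30 mm wide in y, ends 38 mm above this point, the tips lie 108 mm below it.
- tongs_tip (a point): Point on the tongs' centre line, level with the tips; axes as the grip point's. Two straight legs rise 66 mm from the tips, each 14 mm wide in x, 4 mm thick; relaxed, 44 mm over the outside (wider than a fuse well) and 36 mm apart inside. Each ends in a small inturned toe, 3 mm long in y, 2.5 mm thick, that goes under the fuse.
- tongs: The sprung tongs, 110 g: red cross-head on top, two yellow jaws (origin and axes as the tip point). Squeezing the plates together slides both jaws inward in parallel by equal amounts. Each plate pushes back with 5 N relaxed, plus 0.6 N per mm of its travel; part squeezed, that push alone keeps the tongs in a gripper.
- jaw_left: The yellow jaw on the tongs' +y side (origin and axes as the tip point when relaxed).
- jaw_right (a joint): Inward travel of each jaw: 0 relaxed, 0.0135 m shut. All widths shrink by twice the travel. At 0.004 the plates are 54 mm wide, the legs 36 mm over the outside with 22 mm between the toes. On a fuse's body it stops at about 0.0114 (plates about 39 mm, a few N sinking them by 1 or 2); with nothing between, plates 35 mm.
- tong_stand: Tool stand, fixed: dark grey foot 74 (x) by 100 (y) by 6 mm with an open upright sleeve in its middle, inside 20 mm in x by 50 mm in y, flared mouth, rim 61 mm above the bench. Origin at the centre of its underside. The tongs stand in it, y along the stand's y, tips on its floor 6 mm above the bench.
- parts_dish: Blue open parts dish, fixed, 90 (x) by 120 (y) by 18 mm high with 3 mm walls and floor; origin at the centre of its underside.
- multimeter: Hand multimeter lying on the bench, a bystander, 142x70x41 mm.
- marker: White felt marker with a dark cap, a bystander, 135 mm long.
- solder_spool: Spool standing on its flange, a bystander, 54 mm across, 38 mm high.
- flux_bottle: Small bottle with a nozzle, a bystander, 33 mm across, 96 mm high.
Mind the look-alikes: they are no part of the job. What is shaped like the tongs but pink is not meant.

How it is judged (in metres and radians):
On the way, in this order (a step that is already met when the one before it is completed fails the run):
1. the tongs are squeezed shut on the blown fuse down in its well (contact force between jaw_left and blown_fuse above 1.5 N and value of joint jaw_right above 0.01 m and z of blown_fuse_center in the frame of panel_mid below -0.045 m), for 0.1 s.
2. the tongs have drawn the blown fuse out of the well and carried it clear above the panel, its centre at least 15 mm out from the panel face (contact force between jaw_left and blown_fuse above 1 N and z of blown_fuse_center in the frame of panel_mid above 0.015 m), for 0.2 s.
At the end, for the whole second after the job is handed in: The blown fuse lies still on the floor of the parts dish (centre within its walls, at most 22 mm above the bench); the tongs stand relaxed and upright (within 0.2 rad) in the sleeve of their stand, tips down on its floor, released and still; both good fuses are where they were within 4 mm (x of blown_fuse_center in the frame of parts_dish between -0.042 and 0.042 m and y of blown_fuse_center in the frame of parts_dish between -0.057 and 0.057 m and z of blown_fuse_center in the frame of parts_dish between 0.004 and 0.022 m and linear speed of each of blown_fuse, tongs below 0.03 m/s and x of tongs_tip in the frame of tong_stand between -0.008 and 0.008 m and y of tongs_tip in the frame of tong_stand between -0.012 and 0.012 m and z of tongs_tip in the frame of tong_stand between -0.012 and 0.012 m and angle between tongs_tip's own z axis and vertical below 0.2 rad and value of joint jaw_right below 0.0025 m and distance of each of good_fuse_a_center, good_fuse_b_center from where it was at the start of the episode below 0.004 m); the robot touches nothing.
It fails at once if a good fuse is shifted by more than 6 mm (distance of any of good_fuse_a_center, good_fuse_b_center from where it was at the start of the episode above 0.006 m).
It fails at once if the gripper's fingers touch a fuse (contact force between the fingers and blown_fuse above 1 N or contact force between the fingers and good_fuse_a above 1 N or contact force between the fingers and good_fuse_b above 1 N).
It fails at once if the blown fuse is dropped (falls faster than 0.8 m/s out of the tongs) (contact force between jaw_left and blown_fuse below 0.02 N and linear speed of blown_fuse above 0.8 m/s).
It fails at once if the tongs are dropped (fall faster than 0.8 m/s out of the gripper) (contact force between tongs and the fingers below 0.02 N and linear speed of tongs above 0.8 m/s).
It fails at once if a bystander is shifted by more than 20 mm (distance of any of multimeter, marker, solder_spool, flux_bottle from where it was at the start of the episode above 0.02 m).
It also fails if it takes over 59 s, if anything falls off the work surface, if the arm or the gripper's body presses on something with over 40 N, if the wrist force passes 120 N, or if a joint passes its speed limit or range.

## Working session

There is one attempt and no reset: what is moved stays moved. The work goes in short steps, Python scripts to look and compute and a shell command to move; the robot and the scene stay as the last step left them, time stands still between calls to the robot, and variables do not carry over. Pictures are saved under pics/ and viewed, at most 10 in all, crops included, and the job is handed in when it is done.

```bash
mkdir -p pics; ls
cat > h.py <<'E'
import numpy as np, cv2
from station import manip
def cal(n):
    c=manip.calibration(n); K=np.array(c["intrinsics"],float); R=cv2.Rodrigues(np.array(c["rvec"],float))[0]; t=np.array(c["tvec"],float).ravel()
    return K,R,t
def proj(n,P):
    K,R,t=cal(n); return cv2.projectPoints(np.array(P,float).reshape(-1,3),cv2.Rodrigues(R)[0],t,K,None)[0].reshape(-1,2)
def atz(n,uv,z):
    K,R,t=cal(n); d=R.T@np.linalg.inv(K)@np.array([*uv,1.]); C=-R.T@t
    return C+d*(z-C[2])/d[2]
def tri(u1,u2):
    M=[]
    for n in("side","top"):
        K,R,t=cal(n); M.append(K@np.c_[R,t])
    X=cv2.triangulatePoints(M[0],M[1],np.array(u1,float).reshape(2,1),np.array(u2,float).reshape(2,1)).ravel(); return X[:3]/X[3]
E
python3 - <<'E'
from h import *
for n in("side","top"):
    im=manip.get_image(n); cv2.imwrite(f"pics/{n}0.png",im[:,:,::-1])
    K,R,t=cal(n); print(n,K.round(0).tolist(),(-R.T@t).round(0),R[2].round(2))
L=["blown_fuse_center","good_fuse_a_center","panel_mid","fuse_box","tongs_grip","tongs_tip","tong_stand","parts_dish","multimeter","marker","solder_spool","flux_bottle"]
for l in L:
    for n in("side","top"):
        print(l,n,[(np.round(r["uv"],1).tolist(),round(r["confidence"],2)) for r in manip.pinpoint(l,n)[:3]])
E
```

```text
pics
side [[379.0, 0.0, 316.0], [0.0, 379.0, 196.0], [0.0, 0.0, 1.0]] [ 692. 1118.  603.] [-0.08 -0.91 -0.4 ]
top [[380.0, 0.0, 321.0], [0.0, 380.0, 198.0], [0.0, 0.0, 1.0]] [ 406.   -7. 1407.] [ 0.16 -0.01 -0.99]
blown_fuse_center side []
blown_fuse_center top [([228.8, 250.1], 0.64), ([327.2, 198.3], 0.58)]
good_fuse_a_center side []
good_fuse_a_center top [([312.0, 203.4], 0.62)]
panel_mid side [([312.0, 199.4], 0.59)]
panel_mid top [([331.7, 203.4], 0.7), ([226.1, 249.8], 0.69)]
fuse_box side [([310.5, 219.7], 0.83)]
fuse_box top [([326.2, 207.3], 0.7)]
tongs_grip side [([387.7, 246.5], 0.68), ([387.9, 242.7], 0.62)]
tongs_grip top [([220.5, 253.5], 0.72), ([257.2, 258.0], 0.64)]
tongs_tip side [([385.5, 262.0], 0.55), ([381.5, 283.8], 0.16)]
tongs_tip top [([227.3, 249.7], 0.45), ([257.0, 257.9], 0.45)]
tong_stand side [([382.3, 283.0], 0.79)]
tong_stand top [([226.8, 250.5], 0.93)]
parts_dish side [([341.1, 190.1], 0.91)]
parts_dish top [([401.2, 243.0], 0.67)]
multimeter side [([371.3, 320.7], 0.79), ([380.8, 283.4], 0.69)]
multimeter top [([191.8, 235.9], 0.87), ([327.6, 197.8], 0.35)]
marker side [([328.5, 178.2], 0.67)]
marker top [([441.7, 230.8], 0.48), ([327.2, 200.5], 0.36)]
solder_spool side [([247.3, 255.9], 0.54)]
solder_spool top [([278.8, 158.5], 0.58), ([401.4, 244.2], 0.56)]
flux_bottle side [([255.8, 214.4], 0.52)]
flux_bottle top [([350.4, 158.7], 0.41)]
```

Run:
```python
import cv2
t=cv2.imread("pics/top0.png");s=cv2.imread("pics/side0.png")
cv2.imwrite("pics/top1.png",cv2.resize(t[130:300,170:470],(800,453),interpolation=cv2.INTER_CUBIC))
cv2.imwrite("pics/side1.png",cv2.resize(s[150:350,220:460],(720,600),interpolation=cv2.INTER_CUBIC))
```

```text
(no output)
```

View pics/top1.png

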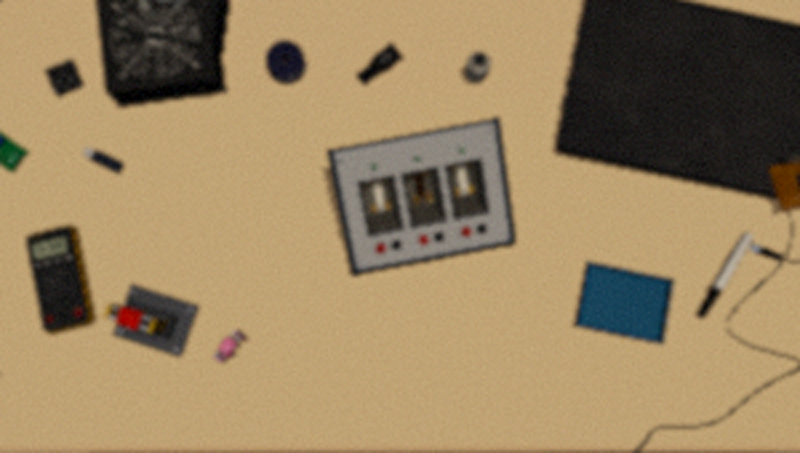

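View pics/side1.png

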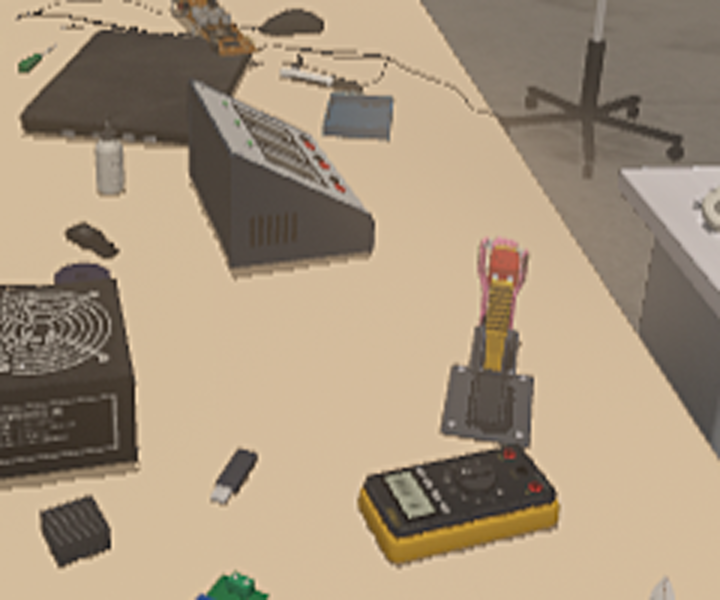

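The top view shows the box at the centre, with the blown (brown) fuse in the middle well at about px (328,200). The red and yellow tongs are in the stand at about (219,250), the pink decoy is at (257,258) and the dish is at (403,244). Next I'll fit the box, stand and dish poses to the network masks.

```bash
cat > fit.py <<'E'
from h import *
from scipy.optimize import minimize
def B(x,y,z0,z1): return [[a,b,c] for a in(-x,x) for b in(-y,y) for c in(z0,z1)]
SH={"fuse_box":[[a,b,c] for a,c in((-79,0),(79,0),(79,133),(73.5,133),(-73,48),(-79,48)) for b in(-113,113)],
"tong_stand":B(37,50,0,6),"parts_dish":B(45,60,0,18)}
G={"fuse_box":(328,203,60,.18),"tong_stand":(228,250,3,-.3),"parts_dish":(403,243,9,-.19)}
def soft(pts):
    h=cv2.convexHull(pts.astype(np.float32)); m=np.zeros((1600,2560),np.uint8)
    cv2.fillConvexPoly(m,np.round((h+.5)*64-8).astype(np.int32),255,cv2.LINE_AA,4); return cv2.resize(m,(640,400),interpolation=cv2.INTER_AREA)/255.
def W(p,S): 
    c,s=np.cos(p[2]),np.sin(p[2]); S=np.array(S,float); return np.c_[p[0]+c*S[:,0]-s*S[:,1],p[1]+s*S[:,0]+c*S[:,1],S[:,2]]
for n in("side","top"): manip.get_image(n)
for l in SH:
    ms={}
    for n in("side","top"):
        r=manip.regions_of(l,n)
        if not r: print(l,n,"none"); continue
        m=np.array(r[0]["pixels"]).astype(np.uint8); h=cv2.convexHull(cv2.findNonZero(m)); k=np.zeros_like(m); cv2.fillConvexPoly(k,h,1)
        print(l,n,r[0]["confidence"],m.sum(),k.sum(),np.round(r[0]["uv"]))
        ms[n]=k if l!="tong_stand" else m
    g=G[l]; p0=[*atz("top",g[:2],g[2])[:2],g[3]]
    for use in (["side","top"],["top"]):
        use=[n for n in use if n in ms and not(l=="tong_stand" and n=="side")]
        f=lambda q:sum(np.abs(soft(proj(n,W([q[0],q[1],q[2]/100],SH[l])))-ms[n]).sum() for n in use)
        r=minimize(f,[p0[0],p0[1],p0[2]*100],method="Nelder-Mead",options=dict(initial_simplex=np.array([p0[0],p0[1],p0[2]*100])+np.array([[0,0,0],[12,0,0],[0,12,0],[0,0,12]])))
        print(l,use,np.round(p0,2),"->",r.x.round(2),r.fun.round(1))
E
python3 fit.py
```

```text
fuse_box side 0.92 2413 2505 [309. 211.]
fuse_box top 0.78 2838 3109 [331. 205.]
fuse_box ['side', 'top'] [ 6.008e+02 -4.066e+01  1.800e-01] -> [595.47 -43.01  18.95] 295.2
fuse_box ['top'] [ 6.008e+02 -4.066e+01  1.800e-01] -> [594.39 -42.84  18.99] 111.8
tong_stand side 0.87 772 939 [382. 280.]
tong_stand top 0.71 442 574 [232. 250.]
tong_stand ['top'] [ 4.3526e+02  3.2460e+02 -3.0000e-01] -> [434.5  321.35 -29.09] 148.9
tong_stand ['top'] [ 4.3526e+02  3.2460e+02 -3.0000e-01] -> [434.5  321.35 -29.09] 148.9
parts_dish side 0.78 329 347 [340. 191.]
parts_dish top 0.63 807 846 [403. 244.]
parts_dish ['side', 'top'] [ 4.6003e+02 -3.1634e+02 -1.9000e-01] -> [ 460.11 -318.72  -19.25] 88.8
parts_dish ['top'] [ 4.6003e+02 -3.1634e+02 -1.9000e-01] -> [ 459.37 -319.19  -18.86] 53.8
```

```bash
cat > ov.py <<'E'
from h import *
def W(p,S): 
    c,s=np.cos(p[2]),np.sin(p[2]); S=np.array(S,float); return np.c_[p[0]+c*S[:,0]-s*S[:,1],p[1]+s*S[:,0]+c*S[:,1],S[:,2]]
s3,c3=.5,np.sqrt(.75)
def pan(P): P=np.array(P,float); return np.c_[P[:,0]*c3-P[:,2]*s3,P[:,1],90+P[:,0]*s3+P[:,2]*c3]
def rect(x,y,z,cy=0): return [[-x,cy-y,z],[x,cy-y,z],[x,cy+y,z],[-x,cy+y,z]]
E
cat > o1.py <<'E'
from ov import *
box=(595.2,-43,.19); st=(435,321.5,-.295); di=(460,-319,-.19)
polys=[(W(box,pan(rect(85,113,0))),(0,255,0))]+[(W(box,pan(rect(36,21,0,c))),(255,255,0)) for c in(-58,0,58)]+[(W(box,pan([[-25,0,-51],[25,0,-51]])),(0,0,255))]
polys+=[(W(st,rect(37,50,6)),(0,255,0)),(W(st,rect(10,25,61)),(255,255,0)),(W(st,rect(7,15,152)),(255,0,255)),(W(di,rect(45,60,18)),(0,255,0))]
o={}
for n in("side","top"):
    im=cv2.resize(cv2.imread(f"pics/{n}0.png"),None,fx=5,fy=5,interpolation=cv2.INTER_CUBIC)
    for P,c in polys: cv2.polylines(im,[np.round((proj(n,P)+.5)*5*16-8).astype(np.int32)],True,c,1,cv2.LINE_AA,4)
    o[n]=im
c=lambda n,u,v,w=80,h=60:o[n][(v-h//2)*5:(v+h//2)*5,(u-w//2)*5:(u+w//2)*5]
a=np.vstack([np.hstack([c("top",328,203),c("top",232,250)]),np.hstack([c("side",312,203),c("side",384,262)])])
cv2.imwrite("pics/ov1.png",a); print(a.shape)
E
python3 o1.py
```

```text
(600, 800, 3)
```

View pics/ov1.png

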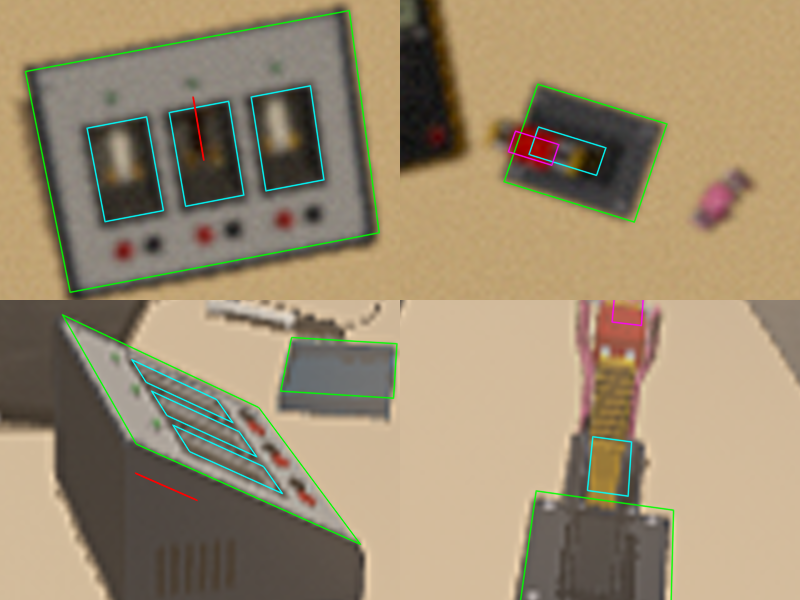

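The overlay matches box, wells, stand and dish to within about 1 px. Next I'll compute the turn and shift to the tongs.

```bash
cat >> ov.py <<'E'
from scipy.spatial.transform import Rotation as Ro
def tool(yaxis,zaxis):
    y=np.array(yaxis,float);y/=np.linalg.norm(y);z=np.array(zaxis,float);z/=np.linalg.norm(z);return Ro.from_matrix(np.c_[np.cross(y,z),y,z])
def go(P,R,P0=None,R0=None):
    o=manip.get_obs(); P0=np.array(o["eef_pos"]) if P0 is None else P0; R0=Ro.from_quat(o["orientation"]) if R0 is None else R0
    print("shift",((np.array(P)-P0)/100).round(3))
    for k in (R,R*Ro.from_euler("z",np.pi)):
        v=(k*R0.inv()).as_rotvec(); print("  turn",(v/(np.pi/4)).round(3),"deg",np.degrees(np.linalg.norm(v)).round(1),"rows>",np.degrees(np.linalg.norm(v))/8.59)
BOX=(595.2,-43,.19); ST=(435,321.5,-.295); DI=(460,-319,-.19)
E
python3 - <<'E'
from ov import *
o=manip.get_obs(); print({k:np.round(v,3) for k,v in o.items()}); print(Ro.from_quat(o["orientation"]).as_matrix().round(3))
a=ST[2]; go([435,321.5,192],tool([-np.sin(a),np.cos(a),0],[0,0,-1]))
for z in(0,60,150): print(atz("top",(257,258),z).round())
E
```

```text
{'time': np.float64(1.7), 'joint_positions': array([ 1.512,  0.385,  0.008, -0.   , -1.194, -0.259]), 'qd': array([-0.   ,  0.001, -0.   , -0.002,  0.001, -0.   ]), 'effort': array([-1.0000e-03, -3.9208e+01,  1.8862e+01,  4.1910e+00, -0.0000e+00,
        0.0000e+00]), 'eef_pos': array([195.274, 593.688, 192.105]), 'orientation': array([ 0.987, -0.158,  0.   ,  0.   ]), 'wrist_force': array([0.005, 1.262, 0.232]), 'moment': array([-0.032,  0.005, -0.007]), 'grasp_force': np.float64(0.0), 'finger_gap': np.float64(85.601)}
[[ 0.95  -0.313 -0.   ]
 [-0.313 -0.95  -0.   ]
 [ 0.     0.    -1.   ]]
shift [ 2.397e+00 -2.722e+00 -1.000e-03]
  turn [-0.    -0.    -3.971] deg 178.7 rows> 20.802349289316847
  turn [ 0.    -0.     0.029] deg 1.3 rows> 0.152249095618712
[406. 218.   0.]
[406. 209.  60.]
[406. 194. 150.]
```

```bash
python3 -m handwheel '[{"tx":0.3,"ty":-0.33},{"tx":0.6,"ty":-0.66},{"tx":0.9,"ty":-1}]' -1
python3 -m handwheel '[{"tx":0.3,"ty":-0.33},{"tx":0.6,"ty":-0.66},{"tx":0.9,"ty":-1}]'
python3 -m handwheel '[{"tx":0.3,"ty":-0.36,"rz":0.03},{"tx":0.6,"ty":-0.72,"rz":0.03},{"tx":0.6,"ty":-0.72,"rz":0.03},{"tx":0.6,"ty":-0.72,"rz":0.03}]'
python3 - <<'E'
from ov import *
o=manip.get_obs(); print(o["eef_pos"]);a=ST[2]; go([435,321.5,192],tool([-np.sin(a),np.cos(a),0],[0,0,-1]))
c=[]
for n,uv in(("top",(222,250)),("side",(384,250))):
    im=manip.get_image(n)[:,:,::-1]; x,y=uv; c.append(cv2.resize(im[y-40:y+40,x-40:x+40],(400,400),interpolation=cv2.INTER_CUBIC))
cv2.imwrite("pics/g1.png",np.hstack(c))
E
```

```text
[195.27377163 593.68790214 192.1048093 ]
shift [ 2.397e+00 -2.722e+00 -1.000e-03]
  turn [-0.    -0.    -3.971] deg 178.7 rows> 20.802349289316847
  turn [ 0.    -0.     0.029] deg 1.3 rows> 0.152249095618712invalid input
invalid input
invalid input
```

View pics/g1.png

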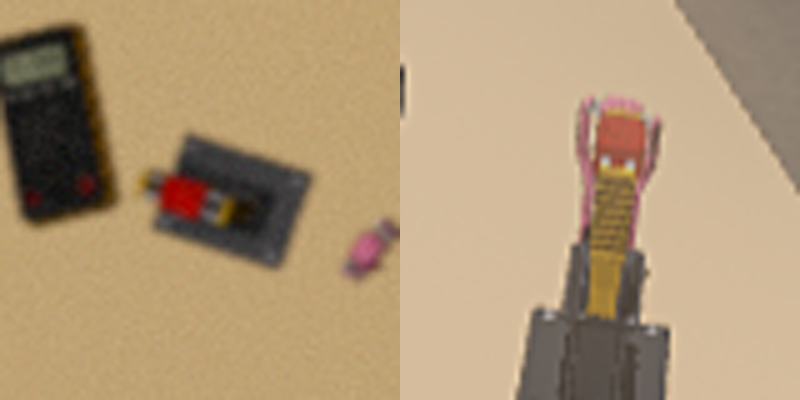

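The picture is unchanged because the moves were refused. Rows probably need all six numbers.

```bash
python3 -m handwheel '[{"tx":0.3,"ty":-0.33,"tz":0,"rx":0,"ry":0,"rz":0},{"tx":0.6,"ty":-0.66,"tz":0,"rx":0,"ry":0,"rz":0},{"tx":0.9,"ty":-1,"tz":0,"rx":0,"ry":0,"rz":0}]' -1 60
```

```text
time: 2.1
eef_pos: [285.9, 492.7, 192.0]
orientation: [0.988, -0.158, 0.0, 0.0]
wrist_force: [1.4, -0.3, 0.5]
finger_gap: 85.4
grasp_force: 0.0
```

```bash
python3 -m handwheel '[{"tx":0.3,"ty":-0.33,"tz":0,"rx":0,"ry":0,"rz":0},{"tx":0.6,"ty":-0.66,"tz":0,"rx":0,"ry":0,"rz":0},{"tx":0.9,"ty":-1,"tz":0,"rx":0,"ry":0,"rz":0}]'
python3 -m handwheel '[{"tx":0.3,"ty":-0.36,"tz":0,"rx":0,"ry":0,"rz":0.03},{"tx":0.6,"ty":-0.72,"tz":0,"rx":0,"ry":0,"rz":0.03},{"tx":0.6,"ty":-0.72,"tz":0,"rx":0,"ry":0,"rz":0.03},{"tx":0.6,"ty":-0.72,"tz":0,"rx":0,"ry":0,"rz":0.03}]'
python3 - <<'E'
from ov import *
o=manip.get_obs(); print(o["eef_pos"]);a=ST[2]; go([435,321.5,192],tool([-np.sin(a),np.cos(a),0],[0,0,-1]))
c=[]
for n,uv in(("top",(222,250)),("side",(384,250))):
    im=manip.get_image(n)[:,:,::-1]; x,y=uv; c.append(cv2.resize(im[y-50:y+50,x-50:x+50],(400,400),interpolation=cv2.INTER_CUBIC))
cv2.imwrite("pics/g2.png",np.hstack(c))
E
```

```text
time: 2.4
eef_pos: [376.2, 392.4, 192.4]
orientation: [0.987, -0.158, 0.0, -0.0]
wrist_force: [0.8, 0.3, 0.2]
finger_gap: 85.1
grasp_force: 0.0
time: 2.8
eef_pos: [435.9, 320.8, 192.2]
orientation: [0.989, -0.148, 0.0, -0.0]
wrist_force: [-0.1, 0.2, -0.4]
finger_gap: 85.4
grasp_force: 0.0
[435.93011094 320.79800339 192.21826313]
shift [-0.009  0.007 -0.002]
  turn [ 0.000e+00  1.000e-03 -3.998e+00] deg 179.9 rows> 20.942899804044416
  turn [-0.     0.     0.002] deg 0.1 rows> 0.011869360911775302
```

View pics/g2.png

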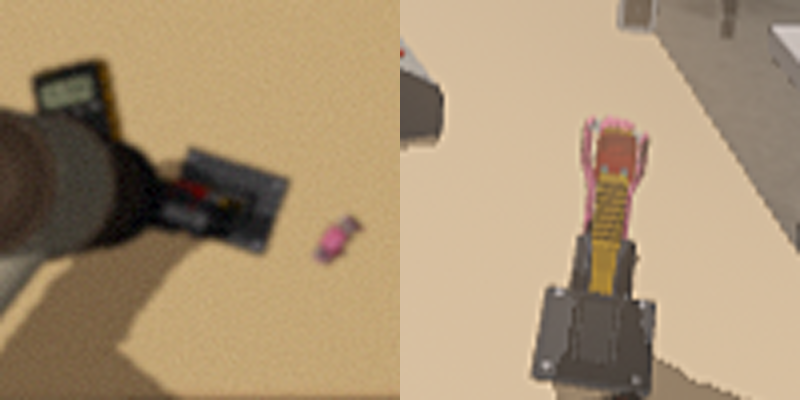

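Run:
```python
from ov import *
for z in(100,152,192,250): print(z,proj("side",[435,321,z]).round(),proj("top",[435,321,z]).round())
for n in("side","top"): print(n,[(np.round(r["uv"]),r["confidence"]) for r in (manip.get_image(n) is not None and manip.spot_in("tongs_grip",n))])
cv2.imwrite("pics/s3.png",manip.get_image("side")[:,:,::-1])
```

```text
100 [[387. 251.]] [[222. 249.]]
152 [[389. 233.]] [[218. 249.]]
192 [[391. 219.]] [[215. 249.]]
250 [[393. 197.]] [[210. 248.]]
side [(array([385., 247.]), 0.72)]
top [(array([222., 249.]), 0.62), (array([332., 206.]), 0.46)]
```

View pics/s3.png

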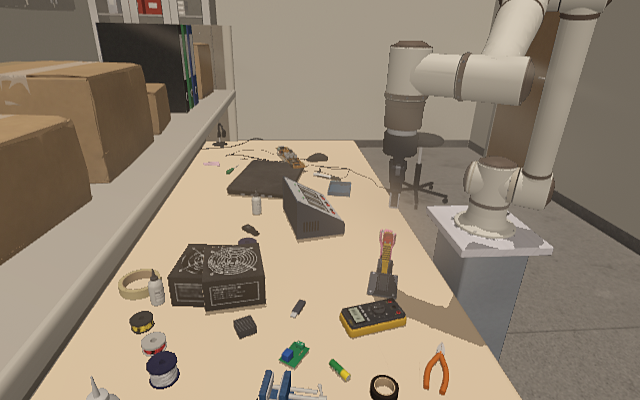

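Run:
```python
from ov import *
a=cv2.imread("pics/s3.png").astype(int);b=cv2.imread("pics/side0.png").astype(int)
m=(abs(a-b).sum(2)>90)
for r in range(150,226,3):
    c=np.nonzero(m[r,360:440])[0]+360; print(r,(c.min(),c.max(),len(c)) if len(c) else None, end="; ")
R=Ro.from_quat(manip.get_obs()["orientation"]).as_matrix()
for s in(-50,50): print("\n",s,[proj("side",[435.9,320.8,z]+R[:,1]*s).round().tolist() for z in(192,205)])
```

```text
150 (np.int64(383), np.int64(416), 34); 153 (np.int64(385), np.int64(415), 31); 156 (np.int64(393), np.int64(413), 19); 159 (np.int64(390), np.int64(403), 14); 162 (np.int64(389), np.int64(406), 18); 165 (np.int64(389), np.int64(406), 17); 168 (np.int64(389), np.int64(406), 13); 171 (np.int64(389), np.int64(404), 12); 174 (np.int64(389), np.int64(404), 13); 177 (np.int64(389), np.int64(404), 16); 180 (np.int64(389), np.int64(404), 10); 183 (np.int64(390), np.int64(394), 5); 186 (np.int64(390), np.int64(401), 8); 189 None; 192 (np.int64(396), np.int64(400), 5); 195 None; 198 (np.int64(390), np.int64(391), 2); 201 (np.int64(389), np.int64(393), 5); 204 (np.int64(389), np.int64(395), 7); 207 (np.int64(393), np.int64(396), 4); 210 None; 213 None; 216 None; 219 None; 222 None; 225 None; 
 -50 [[[390.0, 228.0]], [[390.0, 223.0]]]

 50 [[[391.0, 210.0]], [[391.0, 205.0]]]
```

Run:
```python
from h import *
a=cv2.imread("pics/s3.png")
x=cv2.resize(a[140:260,340:440],None,fx=5,fy=5,interpolation=cv2.INTER_CUBIC)
for u,v in((390,223),(391,205),(391,219)): cv2.circle(x,(int((u-340+.5)*5),int((v-140+.5)*5)),3,(0,255,0),1)
cv2.imwrite("pics/s4.png",x)
```

```text
(no output)
```

View pics/s4.png

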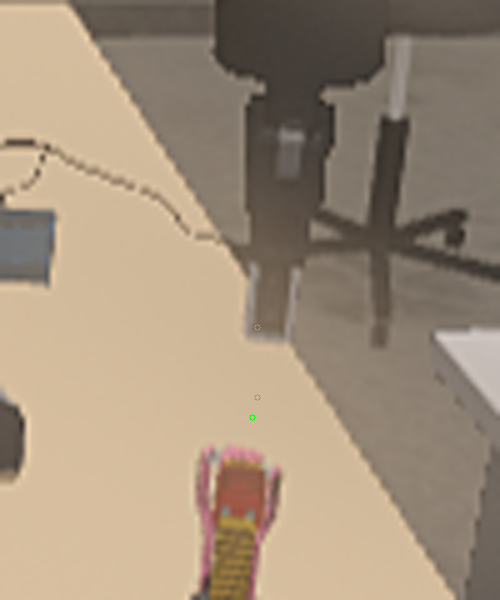

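Run:
```python
from ov import *
o=manip.get_obs(); R=Ro.from_quat(o["orientation"]).as_matrix(); print(o["eef_pos"],R.round(2).tolist())
for z in(192,205,220,235,250): 
    p=atz("side",(394,208),z); print(p.round(), ((p-o["eef_pos"])@R).round())
# top: dark pixels differing
a=manip.get_image("top"); b=cv2.imread("pics/top0.png")[:,:,::-1]
m=(a.astype(int)-b).sum(2)
for r in range(240,262,2): print(r,[int(v) for v in m[r,206:246:2]])
cv2.imwrite("pics/t5.png",cv2.resize(a[225:275,195:255,::-1],None,fx=10,fy=10,interpolation=cv2.INTER_CUBIC))
```

```text
[434.67812667 322.56633257 192.10060717] [[0.96, -0.29, -0.0], [-0.29, -0.96, 0.0], [-0.0, -0.0, -1.0]]
[411. 262. 192.] [-6. 65.  0.]
[419. 289. 205.] [ -5.  36. -13.]
[430. 320. 220.] [ -4.   4. -28.]
[440. 352. 235.] [ -3. -29. -43.]
[450. 383. 250.] [ -2. -62. -58.]
240 [-433, -254, -58, -44, -47, -45, -26, 23, 9, 12, -1, -1, 11, 2, 12, 9, 20, 13, 3, 3]
242 [-427, -434, -264, -199, -170, -156, -78, -36, -13, 1, 22, -3, -3, 7, 18, 7, -2, 15, 21, 11]
244 [-438, -444, -320, -130, -106, -117, -48, -18, -43, 6, 7, 4, -6, -3, 2, 10, 15, 0, 6, 3]
246 [-422, -416, -304, -137, -108, -68, -47, -37, -25, 11, -12, 4, -1, 6, 12, 7, 12, 5, -1, 2]
248 [-339, -411, -328, -243, -153, -113, -106, -77, -65, -81, -31, 2, -3, 13, 4, 0, 7, -17, 7, -3]
250 [-379, -440, -439, -335, -146, -105, -108, -95, -80, -78, -61, -22, 12, 34, 3, 14, 7, 5, 14, 8]
252 [-420, -428, -461, -319, -70, -22, -110, -79, -163, -233, -191, -64, -33, -25, 9, -2, 3, 8, 26, 20]
254 [-447, -428, -416, -251, -88, -45, 8, 25, -7, -171, -174, -61, -20, -32, -44, -76, -57, -15, 27, 24]
256 [-448, -424, -418, -387, -270, -157, -75, 6, -26, -108, -125, -67, -73, -16, -54, -85, -100, 8, 16, 5]
258 [-340, -235, -235, -279, -331, -290, -257, -213, -178, -171, -130, -94, -58, -66, -72, -77, -24, 15, 19, 11]
260 [-204, -177, -176, -186, -183, -186, -201, -253, -180, -127, -64, -13, 9, -21, -44, -45, -9, 7, 16, 13]
```

View pics/t5.png

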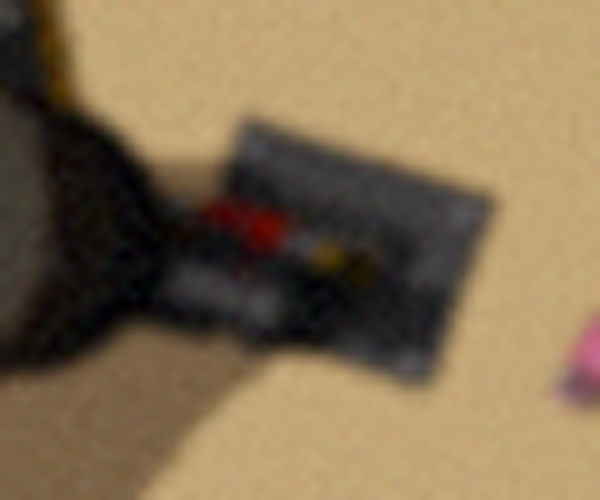

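```bash
python3 -m handwheel '[{"tx":0,"ty":0,"tz":0,"rx":0,"ry":0,"rz":0},{"tx":0,"ty":0,"tz":0,"rx":0,"ry":0,"rz":0},{"tx":0,"ty":0,"tz":0,"rx":0,"ry":0,"rz":0},{"tx":0,"ty":0,"tz":0,"rx":0,"ry":0,"rz":0},{"tx":0,"ty":0,"tz":0,"rx":0,"ry":0,"rz":0},{"tx":0,"ty":0,"tz":0,"rx":0,"ry":0,"rz":0}]' 1
python3 - <<'E'
from ov import *
o=manip.get_obs();print(o["finger_gap"],proj("side",o["eef_pos"]),proj("top",o["eef_pos"]))
c=[]
for n,(u,v) in(("side",(392,195)),("top",(218,250))):
    im=manip.get_image(n); x=cv2.resize(im[v-35:v+35,u-40:u+40,::-1],None,fx=5,fy=5,interpolation=cv2.INTER_CUBIC)
    p=proj(n,o["eef_pos"])[0]; cv2.drawMarker(x,(int((p[0]-u+40.5)*5),int((p[1]-v+35.5)*5)),(0,255,0),0,14,1); c.append(x)
cv2.imwrite("pics/c6.png",np.hstack(c))
E
```

```text
time: 3.8
eef_pos: [435.3, 321.6, 192.1]
orientation: [0.989, -0.147, -0.0, 0.0]
wrist_force: [0.0, -0.2, 0.8]
finger_gap: 0.1
grasp_force: 0.0
0.10857024743016741 [[390.64212614 218.73108858]] [[214.88173231 248.74827287]]
```

View pics/c6.png

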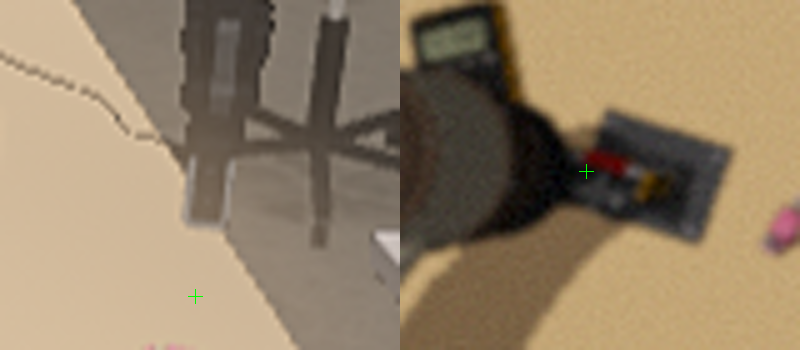

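The closed fingertip shows about 14 px above the projected TCP in the side view, at (393.6,205) against (390.6,218.7). I'll check this against the base position and the top view.

Run:
```python
from ov import *
print("base",proj("side",[[0,0,0],[0,0,100]]).round())
P=np.array([435.3,321.6,192.1])
c=manip.get_image("top").astype(int)
# rows profile near fingers
for r in range(244,266,2): print(r,[int(v) for v in c[r,206:240:2].sum(1)//3])
cand={z:atz("side",(393.6,205),z) for z in(192,200,210,220,230,240)}
for z,p in cand.items(): print(z,p.round(),proj("top",p).round(1))
for l in("tongs_grip",): pass
print(manip.get_obs()["joint_positions"].round(3))
```

```text
base [[483. 224.]
 [489. 197.]]
244 [14, 10, 23, 55, 64, 50, 28, 22, 26, 39, 50, 55, 64, 63, 63, 59, 62]
246 [14, 2, 2, 39, 49, 32, 36, 31, 24, 29, 38, 40, 47, 55, 55, 66, 65]
248 [17, 3, 5, 5, 19, 12, 30, 27, 46, 79, 60, 46, 42, 39, 38, 46, 61]
250 [5, 7, 1, 9, 16, 24, 44, 23, 31, 59, 66, 47, 25, 35, 36, 42, 61]
252 [13, 12, 1, 27, 44, 49, 51, 34, 32, 31, 46, 27, 20, 27, 31, 55, 62]
254 [4, 6, 11, 21, 40, 48, 47, 65, 53, 39, 45, 22, 26, 22, 27, 55, 62]
256 [11, 40, 63, 64, 58, 58, 29, 49, 45, 24, 28, 27, 24, 24, 37, 56, 59]
258 [44, 78, 99, 98, 97, 94, 72, 43, 36, 46, 48, 51, 43, 35, 45, 62, 64]
260 [93, 96, 96, 93, 100, 95, 100, 89, 108, 120, 111, 84, 67, 55, 72, 86, 81]
262 [98, 97, 96, 98, 97, 94, 100, 124, 155, 161, 162, 155, 141, 115, 87, 83, 108]
264 [95, 97, 95, 95, 90, 102, 135, 158, 159, 156, 155, 156, 161, 158, 153, 140, 152]
192 [407. 244. 192.] [[239.1 257.9]]
200 [412. 261. 200.] [[233.2 256.1]]
210 [419. 282. 210.] [[225.8 253.8]]
220 [426. 304. 220.] [[218.2 251.6]]
230 [433. 325. 230.] [[210.5 249.2]]
240 [440. 346. 240.] [[202.7 246.9]]
[ 0.936  0.242 -0.198  0.    -1.13   0.34 ]
```

```bash
python3 -m handwheel '[{"tx":0.2,"ty":-0.4,"tz":0,"rx":0,"ry":0,"rz":0},{"tx":0.4,"ty":-0.8,"tz":0,"rx":0,"ry":0,"rz":0},{"tx":0.6,"ty":-1,"tz":0,"rx":0,"ry":0,"rz":0}]' 
python3 -m handwheel '[{"tx":0,"ty":-0.4,"tz":-0.2,"rx":0,"ry":0,"rz":0},{"tx":0,"ty":-0.4,"tz":-0.6,"rx":0,"ry":0,"rz":0},{"tx":0,"ty":-0.4,"tz":-1,"rx":0,"ry":0,"rz":0},{"tx":0,"ty":-0.4,"tz":-1,"rx":0,"ry":0,"rz":0},{"tx":0,"ty":-0.4,"tz":-1,"rx":0,"ry":0,"rz":0}]'
python3 - <<'E'
from ov import *
o=manip.get_obs(); print(o["eef_pos"],o["joint_positions"].round(3)); p=o["eef_pos"]
for n in("side","top"):
    q=proj(n,p)[0]; z0=proj(n,[p[0],p[1],0])[0]; print(n,"TCP",q.round(1),"bench under",z0.round(1))
    a=manip.get_image(n); cv2.imwrite(f"pics/{n}7.png",a[:,:,::-1])
    b=cv2.imread(f"pics/{n}0.png")[:,:,::-1].astype(int); d=a.astype(int).sum(2)-b.sum(2)
    u,v=q.astype(int)
    for r in range(v-24,v+16,2): print(r,[int(x)//10 for x in d[r,u-26:u+27:2]])
E
```

```text
time: 4.25
eef_pos: [495.3, 219.5, 192.4]
orientation: [0.989, -0.147, -0.0, 0.0]
wrist_force: [0.4, 0.5, -0.1]
finger_gap: 0.1
grasp_force: 0.0
time: 4.75
eef_pos: [495.8, 181.8, 92.6]
orientation: [0.989, -0.146, 0.0, 0.0]
wrist_force: [-0.5, 0.7, 1.0]
finger_gap: -0.3
grasp_force: 0.0
[495.83739568 181.76132205  92.64578682] [ 0.659  0.319 -0.368  0.001 -0.884  0.617]
side TCP [353.2 227.9] bench under [351.2 255.8]
203 [-1, 0, 0, 0, 0, 0, 0, 0, 0, 0, 0, -2, -29, -26, -25, -26, -28, 1, 0, 0, 0, 0, 0, 0, 0, 0, 0]
205 [-1, -1, 0, 0, 0, 0, 0, 0, 0, 0, 0, 2, -17, -27, -27, -26, -22, 1, 0, 0, 0, 0, 0, 0, 0, 0, 0]
207 [1, 0, 0, 1, 0, 0, 0, 0, 0, 0, 0, 1, -8, -27, -26, -25, -11, 1, 0, 0, 0, 0, 0, 0, 0, 0, 0]
209 [0, 0, -1, 0, 0, 0, 0, 0, 0, 0, 0, 1, -11, -28, -27, -23, -7, 0, 0, 0, 0, 0, 0, 0, 0, 0, 0]
211 [0, 0, 0, 0, 1, 0, 0, 0, 0, 0, 0, 1, -11, -28, -27, -21, -6, 0, 0, 0, 0, 0, 0, 0, 0, 0, 0]
213 [1, 0, 0, 0, 0, 0, 1, 0, 0, 0, 0, 1, -11, -29, -28, -17, -1, 0, 0, 0, 0, 0, 0, 0, 0, 0, 0]
215 [-1, 0, 0, 0, 0, 0, 0, 1, 0, 0, 0, 1, -14, -26, -28, -16, 1, 0, 0, 0, 0, 0, 0, 0, 0, 0, 0]
217 [
[... 2895 characters left out ...]
, -32, -31, -27, -27, -29, -31, -31, -36, -44, -43, -44, -37, -34, -34, -29, -10, 0, 1, 0, 0, 0, 0]
237 [-30, -31, -33, -30, -32, -28, -28, -30, -29, -31, -31, -35, -43, -36, -29, -27, -26, -33, -38, -34, -9, 1, 1, -1, 1, 0, 2]
239 [-16, -20, -26, -27, -24, -27, -30, -30, -30, -33, -38, -43, -33, -26, -17, -19, -17, -21, -24, -26, -8, 0, 1, 2, 1, 1, 0]
241 [-1, -5, -13, -17, -20, -26, -31, -29, -28, -29, -28, -23, -18, -20, -17, -7, -2, -8, -13, -12, -1, 1, 2, 0, 1, 0, -1]
243 [16, 6, -5, -16, -22, -21, -20, -19, -20, -19, -18, -18, -17, -17, -6, 1, 1, 0, -1, -2, 2, 0, 0, 0, 0, -1, 0]
245 [15, 11, -1, -7, -17, -20, -18, -19, -20, -19, -19, -17, -15, -6, 1, 1, 0, 0, 0, 0, 1, 0, 0, 1, 0, 0, 0]
```

Run:
```python
from ov import *
R=Ro.from_quat(manip.get_obs()["orientation"]).as_matrix()
for tu in((271,235.5),(274,236),(277,236.5)):
    X=tri((355.5,216),tu); d=X-np.array([495.5,181.8,92.6]); print(X.round(1),d.round(1),(d@R).round(1),proj("side",X).round(1),proj("top",X).round(1))
```

```text
[483.5 153.9 116.1] [-12.  -27.9  23.5] [ -3.3  30.1 -23.6] [[356.2 216.1]] [[271.1 234.9]]
[481.8 144.3 111.3] [-13.7 -37.5  18.7] [ -2.2  39.8 -18.8] [[356.1 216.1]] [[274.1 235.5]]
[480.1 134.7 106.4] [-15.4 -47.1  13.8] [ -1.1  49.5 -14. ] [[356.  216.1]] [[277.1 236.1]]
```

Run:
```python
from ov import *
o=manip.get_obs(); R=Ro.from_quat(o["orientation"]).as_matrix(); c=[]
for n,(u,v) in(("side",(360,180)),("top",(250,225))):
    im=cv2.imread(f"pics/{n}7.png"); k=5; x=cv2.resize(im[v-60:v+60,u-40:u+40],None,fx=k,fy=k,interpolation=cv2.INTER_CUBIC)
    for z in range(0,240,20):
        p=proj(n,o["eef_pos"]-R[:,2]*z)[0]; cv2.circle(x,(int((p[0]-u+40.5)*k),int((p[1]-v+60.5)*k)),3,(0,255,0) if z%100 else (0,0,255),1)
    c.append(x)
cv2.imwrite("pics/d8.png",np.hstack(c))
```

```text
(no output)
```

View pics/d8.png

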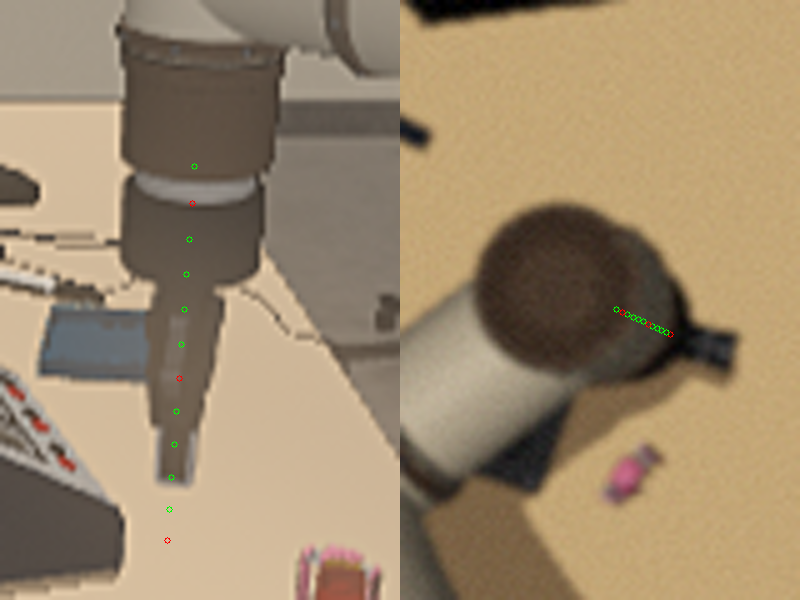

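```bash
Z='"rx":0,"ry":0,"rz":0'; python3 -m handwheel '[{"tx":0,"ty":0,"tz":-0.4,"rx":0,"ry":0,"rz":0},{"tx":0,"ty":0,"tz":-0.75,"rx":0,"ry":0,"rz":0},{"tx":0,"ty":0,"tz":-0.85,"rx":0,"ry":0,"rz":0},{"tx":0,"ty":0,"tz":-0.85,"rx":0,"ry":0,"rz":0}]'
python3 -m handwheel '[{"tx":0,"ty":0,"tz":-0.05,"rx":0,"ry":0,"rz":0},{"tx":0,"ty":0,"tz":-0.07,"rx":0,"ry":0,"rz":0},{"tx":0,"ty":0,"tz":-0.08,"rx":0,"ry":0,"rz":0},{"tx":0,"ty":0,"tz":-0.08,"rx":0,"ry":0,"rz":0}]'
python3 -m handwheel '[{"tx":0,"ty":0,"tz":-0.01,"rx":0,"ry":0,"rz":0},{"tx":0,"ty":0,"tz":-0.02,"rx":0,"ry":0,"rz":0},{"tx":0,"ty":0,"tz":-0.02,"rx":0,"ry":0,"rz":0}]'
python3 - <<'E'
from ov import *
o=manip.get_obs(); print(o["eef_pos"],o["wrist_force"].round(1)); q=proj("side",o["eef_pos"])[0]; u,v=q.astype(int);print(q)
a=manip.get_image("side"); b=cv2.imread("pics/side0.png")[:,:,::-1].astype(int); d=a.astype(int).sum(2)-b.sum(2)
for r in range(v-30,v+6,2): print(r,[int(x)//10 for x in d[r,u-12:u+17:2]])
E
```

```text
time: 5.25
eef_pos: [495.6, 182.0, 7.4]
orientation: [0.989, -0.146, -0.0, 0.0]
wrist_force: [0.1, -0.2, 0.3]
finger_gap: 0.3
grasp_force: 0.0
time: 5.65
eef_pos: [495.7, 181.9, -0.2]
orientation: [0.989, -0.147, 0.0, -0.0]
wrist_force: [-0.2, -0.2, 0.1]
finger_gap: -0.1
grasp_force: 0.0
time: 5.95
eef_pos: [495.2, 181.6, -3.0]
orientation: [0.989, -0.147, -0.0, 0.0]
wrist_force: [-0.3, 0.2, -0.4]
finger_gap: 0.3
grasp_force: 0.0
[495.1937893  181.64928489  -2.96809348] [-0.3  0.2 -0.4]
[351.36048525 256.65665069]
226 [-2, -2, -2, 0, -24, -34, -28, -28, -32, -32, -36, 1, -1, -1, -1]
228 [-2, -2, -2, 0, -20, -35, -25, -25, -31, -32, -30, 0, 0, -1, -1]
230 [-2, -2, -2, 0, -11, -36, -30, -30, -33, -34, 4, 0, -1, -1, -1]
232 [-2, -2, -2, 0, 0, -36, -34, -34, -34, -37, 2, 0, 0, 0, 0]
234 [-1, -1, -1, 0, -1, -38, -34, -34, -34, -34, 1, 0, -1, 0, -1]
236 [0, 0, 0, 0, 2, -20, -35, -34, -36, -20, 1, 0, 0, -1, 0]
238 [0, 0, 0, 0, 0, -8, -35, -31, -30, -10, 0, 0, -1, 0, 0]
240 [0, 0, 0, 0, 0, -10, -36, -35, -27, -8, 0, 0, 0, 0, 0]
242 [0, 0, 0, 0, 0, -12, -35, -35, -20, 2, 0, 0, 0, 0, 0]
244 [0, 0, 0, 0, 0, -13, -38, -37, -22, 1, 0, 0, 0, 0, 0]
246 [0, 0, 0, 0, 0, -3, -10, -15, -12, 1, 0, 0, 0, 0, 0]
248 [0, 0, 0, 0, 0, 0, -3, -20, -2, -4, 1, 0, -1, 0, 0]
250 [0, 0, 0, 0, 0, 1, -18, -18, -18, -18, -11, 0, 0, 0, 0]
252 [0, 0, 0, 1, 1, 3, -18, -18, -17, -18, 2, 0, 0, 0, 0]
254 [0, 0, -4, -19, -20, -19, -18, -18, -17, -18, -3, -4, 1, 0, 0]
256 [0, 2, -18, -18, -18, -17, -18, -18, -17, -18, -18, -19, -21, 1, 0]
258 [1, -19, -18, -18, -17, -17, -18, -18, -17, -18, -17, -18, -18, -20, -4]
260 [-3, -18, -17, -17, -18, -17, -18, -17, -17, -18, -18, -18, -17, -18, -19]
```

Run:
```python
from ov import *
o=manip.get_obs(); R=Ro.from_quat(o["orientation"]).as_matrix(); P=np.array([495.5,181.8,-3])
for off in([0,0,-36],[0,-13,-36],[0,13,-36],[0,40,-18],[0,27,-18],[0,27,-10],[0,40,-10]):
    X=P+R@np.array(off); print(off,X.round(),proj("side",X).round(1),proj("top",X).round(1))
a=manip.get_image("top")
for r in range(218,256,2): print(r,[int(x)//3 for x in a[r].astype(int).sum(1)[250:292:2]])
```

```text
[0, 0, -36] [496. 182.  33.] [[352.  246.1]] [[266.3 232.9]]
[0, -13, -36] [499. 194.  33.] [[351.5 248.4]] [[262.9 231.9]]
[0, 13, -36] [492. 169.  33.] [[352.6 243.9]] [[269.7 234. ]]
[0, 40, -18] [484. 144.  15.] [[353.3 244.6]] [[277.4 236.4]]
[0, 27, -18] [488. 156.  15.] [[352.8 246.7]] [[274.  235.4]]
[0, 27, -10] [488. 156.   7.] [[352.6 249.1]] [[274.2 235.5]]
[0, 40, -10] [484. 144.   7.] [[353.1 246.9]] [[277.6 236.6]]
218 [52, 44, 46, 46, 44, 52, 62, 67, 120, 160, 161, 160, 161, 160, 160, 158, 158, 156, 157, 160, 161]
220 [55, 53, 52, 48, 45, 45, 49, 53, 72, 144, 157, 162, 160, 161, 161, 158, 160, 159, 159, 155, 162]
222 [54, 59, 57, 50, 46, 49, 57, 60, 56, 94, 156, 160, 158, 161, 156, 160, 159, 161, 162, 160, 161]
224 [61, 58, 54, 51, 45, 47, 58, 59, 55, 65, 122, 160, 161, 159, 161, 161, 161, 160, 157, 166, 158]
226 [61, 54, 58, 53, 50, 49, 52, 66, 58, 52, 64, 146, 156, 158, 159, 157, 159, 159, 160, 162, 157]
228 [60, 55, 58, 49, 43, 48, 52, 55, 56, 51, 34, 120, 162, 160, 161, 158, 160, 158, 160, 161, 157]
230 [58, 60, 59, 45, 42, 51, 58, 54, 56, 56, 26, 113, 165, 158, 1
[... 552 characters left out ...]
 113, 146, 160, 153, 138, 131, 158, 161, 160, 161, 159, 159]
244 [92, 91, 85, 88, 88, 87, 90, 98, 115, 154, 164, 158, 158, 159, 161, 160, 158, 160, 159, 163, 161]
246 [84, 91, 96, 95, 96, 99, 105, 137, 155, 158, 162, 160, 160, 158, 164, 158, 158, 161, 158, 161, 158]
248 [95, 99, 99, 104, 134, 154, 154, 160, 163, 161, 157, 158, 160, 160, 156, 157, 160, 156, 159, 160, 159]
250 [95, 95, 111, 145, 164, 160, 161, 162, 163, 164, 160, 162, 159, 160, 160, 159, 159, 160, 159, 160, 160]
252 [96, 114, 148, 161, 155, 154, 165, 161, 157, 159, 159, 160, 159, 159, 162, 159, 159, 160, 159, 161, 158]
254 [125, 152, 158, 158, 136, 117, 154, 161, 159, 160, 159, 161, 161, 159, 164, 158, 160, 159, 158, 160, 162]
```

```bash
python3 -m handwheel '[{"tx":0,"ty":0,"tz":-0.04,"rx":0,"ry":0,"rz":0},{"tx":0,"ty":0,"tz":-0.06,"rx":0,"ry":0,"rz":0}]' | grep -E "eef|wrist"
python3 -m handwheel '[{"tx":0,"ty":0,"tz":-0.03,"rx":0,"ry":0,"rz":0},{"tx":0,"ty":0,"tz":-0.05,"rx":0,"ry":0,"rz":0}]' | grep -E "eef|wrist"
```

```text
eef_pos: [495.1, 181.6, -9.3]
wrist_force: [-0.4, 0.1, -1.2]
eef_pos: [495.1, 181.6, -14.3]
wrist_force: [-0.1, 0.3, 0.3]
```

```bash
python3 -m handwheel '[{"tx":0,"ty":0,"tz":-0.03,"rx":0,"ry":0,"rz":0},{"tx":0,"ty":0,"tz":-0.05,"rx":0,"ry":0,"rz":0}]' | grep -E "eef|wrist"
```

```text
eef_pos: [495.2, 181.6, -19.2]
wrist_force: [0.1, 0.1, -0.5]
```

```bash
python3 -m handwheel '[{"tx":0,"ty":0,"tz":-0.02,"rx":0,"ry":0,"rz":0},{"tx":0,"ty":0,"tz":-0.04,"rx":0,"ry":0,"rz":0}]' | grep -E "eef|wrist"
```

```text
eef_pos: [495.3, 181.7, -23.1]
wrist_force: [-0.4, 0.1, -0.9]
```

```bash
python3 -m handwheel '[{"tx":0,"ty":0,"tz":-0.02,"rx":0,"ry":0,"rz":0},{"tx":0,"ty":0,"tz":-0.04,"rx":0,"ry":0,"rz":0}]' | grep -E "eef|wrist"
```

```text
eef_pos: [495.3, 181.7, -27.0]
wrist_force: [-0.7, -0.6, -0.3]
```

```bash
python3 - <<'E'
from ov import *
b=cv2.imread("pics/side0.png")[:,:,::-1].astype(int); a=manip.get_image("side").astype(int); d=(a-b).sum(2)
for r in range(240,270,2): print(r,[int(x)//10 for x in d[r,336:376:2]])
print(proj("side",[[495,182,0],[495,182,10],[495,182,20]]).round(1).tolist())
E
python3 -m handwheel '[{"tx":0,"ty":0,"tz":-0.01,"rx":0,"ry":0,"rz":0},{"tx":0,"ty":0,"tz":-0.03,"rx":0,"ry":0,"rz":0}]' | grep -E "eef|wrist"
```

```text
240 [0, 0, 0, 0, 0, 4, -37, -36, -35, -35, -37, 3, 0, 0, 0, -1, 0, 0, 0, -1]
242 [0, 0, 0, 0, 0, 3, -39, -34, -34, -35, -40, 1, 0, -1, 0, -1, -1, 0, -1, 0]
244 [0, 0, 0, 0, 0, 1, -2, -36, -35, -36, -25, 1, -1, 0, 0, -1, 0, 0, -1, 0]
246 [0, 0, 0, 0, 0, 0, -1, -35, -36, -38, -18, 1, 0, 0, -1, 0, -1, 0, 0, 0]
248 [0, 0, 0, 0, 0, 0, -2, -36, -36, -33, -22, -8, 0, 0, -1, -1, 0, -1, 0, 0]
250 [0, 0, 0, 0, 0, 0, -5, -36, -36, -35, -18, -21, 1, 0, 0, 0, 0, 0, 0, 0]
252 [0, 0, 0, 0, 0, 1, -9, -29, -34, -26, -22, 3, 1, 0, 0, 0, 0, 0, 0, 0]
254 [0, 0, 0, 2, -19, -20, -19, -16, -16, -16, -18, -19, -4, 2, 0, 0, 0, 0, -1, 0]
256 [0, 0, 2, -19, -18, -18, -17, -18, -18, -18, -18, -18, -18, -20, -4, 1, 0, 0, 0, 0]
258 [0, 1, -19, -18, -18, -18, -18, -18, -17, -18, -18, -18, -18, -18, -18, -21, -5, 0, 0, 0]
260 [0, 2, -19, -17, -18, -18, -18, -18, -18, -18, -18, -18, -18, -18, -18, -18, -20, 1, 0, 0]
262 [0, 1, -18, -18, -18, -17, -18, -18, -18, -18, -18, -18, -18, -18, -18, -18, -18, -21, -4, 2]
264 [0, 0, -18, -18, -18, -18, -18, -18, -18, -18, -18, -18, -18, -18, -18, -18, -18, -18, -18, -20]
266 [0, 0, 2, -10, -18, -18, -17, -18, -18, -18, -18, -18, -18, -18, -18, -18, -18, -18, -18, -18]
268 [0, 0, 0, 2, -9, -19, -18, -18, -18, -18, -18, -18, -18, -18, -18, -18, -18, -18, -18, -18]
[[351.5, 255.9], [351.7, 252.9], [351.9, 250.0]]
eef_pos: [495.4, 181.8, -29.8]
wrist_force: [1.1, -0.4, -0.1]
```

```bash
python3 -m handwheel '[{"tx":0,"ty":0,"tz":-0.01,"rx":0,"ry":0,"rz":0},{"tx":0,"ty":0,"tz":-0.03,"rx":0,"ry":0,"rz":0}]' | grep -E "eef|wrist"
```

```text
eef_pos: [495.4, 181.8, -32.9]
wrist_force: [-0.4, -0.2, 1.1]
```

```bash
python3 -m handwheel '[{"tx":0,"ty":0,"tz":-0.01,"rx":0,"ry":0,"rz":0},{"tx":0,"ty":0,"tz":-0.03,"rx":0,"ry":0,"rz":0}]' | grep -E "eef|wrist"
```

```text
eef_pos: [495.3, 181.8, -35.9]
wrist_force: [0.1, 0.6, 0.0]
```

```bash
python3 -m handwheel '[{"tx":0,"ty":0,"tz":-0.01,"rx":0,"ry":0,"rz":0},{"tx":0,"ty":0,"tz":-0.02,"rx":0,"ry":0,"rz":0}]' | grep -E "eef|wrist"
```

```text
eef_pos: [495.3, 181.7, -38.0]
wrist_force: [0.5, 0.5, -1.0]
```

```bash
python3 -m handwheel '[{"tx":0,"ty":0,"tz":-0.01,"rx":0,"ry":0,"rz":0},{"tx":0,"ty":0,"tz":-0.02,"rx":0,"ry":0,"rz":0}]' | grep -E "eef|wrist"
```

```text
eef_pos: [495.3, 181.7, -39.1]
wrist_force: [-3.3, 0.0, 13.2]
```

```bash
python3 -m handwheel '[{"tx":0,"ty":0,"tz":-0.01,"rx":0,"ry":0,"rz":0},{"tx":0,"ty":0,"tz":-0.02,"rx":0,"ry":0,"rz":0}]' | grep -E "eef|wrist"
```

```text
eef_pos: [495.4, 181.7, -39.2]
wrist_force: [-8.8, -0.7, 27.3]
```

The physical contact shows the true fingertips sit about 38.7 mm behind the reported TCP, so I'll allow for that. Next I go back up and over the tongs, opening the fingers.

```bash
python3 -m handwheel '[{"tx":0,"ty":0,"tz":0.3,"rx":0,"ry":0,"rz":0},{"tx":0,"ty":0,"tz":0.65,"rx":0,"ry":0,"rz":0},{"tx":0,"ty":0,"tz":1,"rx":0,"ry":0,"rz":0}]' -1 | grep -E "time|eef|wrist"
python3 -m handwheel '[{"tx":0,"ty":0,"tz":0.35,"rx":0,"ry":0,"rz":0},{"tx":0,"ty":0,"tz":0.7,"rx":0,"ry":0,"rz":0},{"tx":0,"ty":0,"tz":1,"rx":0,"ry":0,"rz":0},{"tx":-0.15,"ty":0.35,"tz":1,"rx":0,"ry":0,"rz":0},{"tx":-0.3,"ty":0.7,"tz":1,"rx":0,"ry":0,"rz":0},{"tx":-0.4,"ty":1,"tz":1,"rx":0,"ry":0,"rz":0}]' | grep -E "time|eef|wrist"
python3 -m handwheel '[{"tx":-0.2,"ty":0.4,"tz":0,"rx":0,"ry":0,"rz":0},{"tx":-0.2,"ty":0.4,"tz":0,"rx":0,"ry":0,"rz":0}]'
python3 - <<'E'
from ov import *
a=ST[2]; go([435,321.5,61],tool([-np.sin(a),np.cos(a),0],[0,0,-1]))
E
```

```text
time: 8.6
eef_pos: [494.9, 181.4, 59.1]
wrist_force: [1.3, 0.6, 0.2]
time: 9.2
eef_pos: [454.4, 282.8, 158.6]
wrist_force: [1.8, -0.2, -0.6]
time: 9.4
eef_pos: [433.8, 325.3, 158.0]
orientation: [0.99, -0.144, 0.0, -0.001]
wrist_force: [0.2, -0.5, -0.1]
finger_gap: 85.1
grasp_force: 0.0
shift [ 0.012 -0.038 -0.97 ]
  turn [-1.000e-03 -2.000e-03  3.993e+00] deg 179.7 rows> 20.916607110429293
  turn [-0.001  0.001 -0.007] deg 0.3 rows> 0.03886066774476176
```

```bash
python3 -m handwheel '[{"tx":0.01,"ty":-0.035,"tz":0,"rx":0,"ry":0,"rz":0},{"tx":0.01,"ty":-0.035,"tz":-0.3,"rx":0,"ry":0,"rz":0},{"tx":0.01,"ty":-0.035,"tz":-0.5,"rx":0,"ry":0,"rz":0}]' | grep -E "time|eef|wrist"
python3 -m handwheel '[{"tx":0,"ty":0,"tz":-0.2,"rx":0,"ry":0,"rz":0},{"tx":0,"ty":0,"tz":-0.35,"rx":0,"ry":0,"rz":0},{"tx":0,"ty":0,"tz":-0.47,"rx":0,"ry":0,"rz":0},{"tx":0,"ty":0,"tz":-0.47,"rx":0,"ry":0,"rz":0}]' | grep -E "time|eef|wrist"
python3 - <<'E'
from ov import *
c=[]
o=manip.get_obs(); print(o["eef_pos"],o["wrist_force"])
for n in("side","top"):
    im=manip.get_image(n); cv2.imwrite(f"pics/{n}9.png",im[:,:,::-1]); print(n,[(np.round(r["uv"],1).tolist(),round(r["confidence"],2)) for r in manip.pinpoint("tongs_grip",n)])
a=cv2.imread("pics/side9.png").astype(int); b=cv2.imread("pics/side0.png").astype(int); d=(a-b).sum(2)
for r in range(222,268,3): print(r,[int(x)//10 for x in d[r,370:406:2]])
E
```

```text
time: 9.7
eef_pos: [436.2, 316.6, 107.1]
wrist_force: [0.2, 0.4, 0.0]
time: 10.1
eef_pos: [435.8, 316.2, 59.5]
wrist_force: [0.5, -0.4, -0.6]
[435.78118489 316.20545404  59.51771219] [ 0.50471325 -0.43845674 -0.58234359]
side [([389.6, 244.7], 0.61), ([387.8, 238.3], 0.46)]
top [([258.8, 256.7], 0.6)]
222 [-1, -1, -1, -1, -1, -1, -9, -25, -23, -14, -13, -22, -24, -24, -13, -1, -1, -1]
225 [-1, -1, -1, -1, -1, -1, -20, -26, -25, -21, -21, -24, -24, -27, 0, -1, -1, -2]
228 [-1, -1, -1, -1, -1, 0, -25, -27, -26, -21, -22, -25, -25, -27, 0, -1, -1, -1]
231 [-1, -1, -1, -1, -1, 0, -14, -21, -18, -18, -19, -19, -26, -21, 0, -1, -1, -1]
234 [-1, -1, -1, -1, -1, -1, -3, -8, -9, -8, -9, -5, -20, -2, -1, -1, -1, -1]
237 [-1, -1, -1, -1, -1, -1, -2, -9, -3, -4, -5, -7, -4, 0, -1, -1, -1, -1]
240 [-1, -1, -1, -1, -1, -1, -15, -5, -6, -6, -7, -4, -1, -1, -1, -1, -1, -1]
243 [-1, -1, -1, -1, -1, -1, -4, -21, -11, -11, -28, -9, -1, -1, -1, -1, -1, -1]
246 [-1, -1, -1, -1, -1, -1, -3, 2, -5, -6, -5, -9, -1, -1, -1, -1, -1, -1]
249 [-1, -1, -1, -1, -1, -1, -3, -6, -6, -7, 6, -1, -1, -1, -1, -1, -1, -1]
252 [-1, -1, -1, -1, -1, -1, 0, -6, -10, -12, 6, -1, -1, -1, -1, -1, -1, -1]
255 [-1, -1, -1, -1, -1, -2, 13, -5, -7, -10, 4, -1, -1, -1, -1, -1, -1, -1]
258 [-1, -1, -1, -1, -1, -1, -2, -2, -3, 2, -2, -1, -1, -1, -1, -1, -1, -1]
261 [-1, -1, -1, -1, -3, -2, -1, -1, -1, -1, -4, -11, -1, -1, -1, -1, -1, -1]
264 [-1, -1, -1, 0, -5, -7, -1, -1, -1, -1, -5, -7, -1, -1, -1, -1, -1, -1]
267 [-1, -1, -1, 0, -5, -5, -1, -1, -1, -1, 0, -3, -1, -1, -1, -1, -1, -1]
```

```bash
python3 -m handwheel '[{"tx":-0.01,"ty":0.05,"tz":0,"rx":0,"ry":0,"rz":0},{"tx":-0.01,"ty":0.05,"tz":0,"rx":0,"ry":0,"rz":0},{"tx":-0.01,"ty":0.05,"tz":0,"rx":0,"ry":0,"rz":0}]' | grep -E "time|eef|wrist"
python3 -m handwheel '[{"tx":0,"ty":0,"tz":0,"rx":0,"ry":0,"rz":0},{"tx":0,"ty":0,"tz":0,"rx":0,"ry":0,"rz":0},{"tx":0,"ty":0,"tz":0,"rx":0,"ry":0,"rz":0},{"tx":0,"ty":0,"tz":0,"rx":0,"ry":0,"rz":0}]' -0.22 60
```

```text
time: 10.6
eef_pos: [435.3, 323.7, 61.5]
wrist_force: [-0.6, 0.2, -0.7]
time: 11.0
eef_pos: [436.2, 324.0, 62.4]
orientation: [0.989, -0.146, 0.001, -0.001]
wrist_force: [-0.7, -0.5, 5.3]
finger_gap: 52.4
grasp_force: 8.8
```

```bash
cat >> ov.py <<'E'
ca,sa=np.cos(BOX[2]),np.sin(BOX[2])
n=np.array([-.5*ca,-.5*sa,c3]); by=np.array([-sa,ca,0]); bx=np.cross(by,n); pm=np.array([BOX[0],BOX[1],90.])
RW=tool(-by,-n); L=56.4
E
python3 - <<'E'
from ov import *
print(bx,by,n)
go(pm+(40+L)*n,RW)
E
python3 -m handwheel '[{"tx":0,"ty":0,"tz":0.3,"rx":0,"ry":0,"rz":0},{"tx":0,"ty":0,"tz":0.6,"rx":0,"ry":0,"rz":0},{"tx":0,"ty":0,"tz":1,"rx":0,"ry":0,"rz":0},{"tx":0,"ty":0,"tz":1,"rx":0,"ry":0,"rz":0},{"tx":0,"ty":0,"tz":1,"rx":0,"ry":0,"rz":0}]'
```

```text
[0.85044061 0.1635566  0.5       ] [-0.18885889  0.98200424  0.        ] [-0.49100212 -0.09442945  0.8660254 ]
shift [ 1.117 -3.761  1.111]
  turn [-0.037 -0.67   0.601] deg 40.5 rows> 4.717710184191063
  turn [ 0.908 -0.043 -3.282] deg 153.2 rows> 17.838793393083133
time: 11.5
eef_pos: [435.0, 323.3, 161.5]
orientation: [0.989, -0.147, -0.0, -0.001]
wrist_force: [-0.2, 0.0, -2.0]
finger_gap: 52.1
grasp_force: 7.7
```

```bash
python3 -m handwheel '[{"tx":0.1,"ty":0,"tz":0.3,"rx":0,"ry":-0.1,"rz":0.08},{"tx":0.3,"ty":-0.2,"tz":0.55,"rx":0,"ry":-0.22,"rz":0.2},{"tx":0.5,"ty":-0.45,"tz":0.55,"rx":-0.01,"ry":-0.34,"rz":0.3},{"tx":0.6,"ty":-0.7,"tz":0.55,"rx":-0.02,"ry":-0.46,"rz":0.4},{"tx":0.7,"ty":-1,"tz":0.55,"rx":-0.03,"ry":-0.56,"rz":0.5},{"tx":0.7,"ty":-1,"tz":0.55,"rx":-0.037,"ry":-0.67,"rz":0.6}]' | grep -E "time|eef|wrist|gap"
python3 -m handwheel '[{"tx":0.1,"ty":-0.4,"tz":0,"rx":0,"ry":0,"rz":0},{"tx":0.2,"ty":-0.8,"tz":0,"rx":0,"ry":0,"rz":0},{"tx":0.2,"ty":-1,"tz":0,"rx":0,"ry":0,"rz":0}]' | grep -E "time|eef|wrist|gap"
python3 -m handwheel '[{"tx":0.1,"ty":-0.4,"tz":0,"rx":0,"ry":0,"rz":0},{"tx":0.2,"ty":-0.8,"tz":0,"rx":0,"ry":0,"rz":0},{"tx":0.2,"ty":-1,"tz":0,"rx":0,"ry":0,"rz":0},{"tx":0.2,"ty":-1,"tz":0,"rx":0,"ry":0,"rz":0}]' | grep -E "time|eef|wrist|gap"
python3 - <<'E'
from ov import *
go(pm+(40+L)*n,RW)
E
```

```text
time: 12.1
eef_pos: [503.9, 220.7, 213.8]
wrist_force: [2.6, -1.5, 1.5]
finger_gap: 52.3
time: 12.4
eef_pos: [523.7, 119.8, 213.2]
wrist_force: [-0.2, 0.2, -1.0]
finger_gap: 52.2
time: 12.8
eef_pos: [544.1, 20.6, 213.8]
wrist_force: [-0.1, 0.2, -0.0]
finger_gap: 52.0
shift [ 0.038 -0.727 -0.403]
  turn [ 0.002 -0.007  0.009] deg 0.5 rows> 0.061733595450006916
  turn [ 1.952  0.367 -3.464] deg 179.7 rows> 20.91646489115741
```

```bash
python3 -m handwheel '[{"tx":-0.03,"ty":-0.4,"tz":0,"rx":0,"ry":0,"rz":0},{"tx":-0.06,"ty":-0.74,"tz":-0.12,"rx":0,"ry":0,"rz":0},{"tx":-0.06,"ty":-0.74,"tz":-0.23,"rx":0,"ry":0,"rz":0},{"tx":-0.06,"ty":-0.74,"tz":-0.23,"rx":0,"ry":0,"rz":0},{"tx":-0.06,"ty":-0.74,"tz":-0.23,"rx":0,"ry":0,"rz":0}]' | grep -E "time|eef|wrist|gap"
cat > look.py <<'E'
from ov import *
import sys
o=manip.get_obs(); R=Ro.from_quat(o["orientation"]).as_matrix(); P=np.array(o["eef_pos"]); t=P+L*R[:,2]
print("P",P.round(1),"panel frame tip x,y,z",((t-pm)@np.c_[bx,by,n]).round(1))
for c in("side","top"):
    im=manip.get_image(c); cv2.imwrite(f"pics/{c}_{sys.argv[1]}.png",im[:,:,::-1]); print(c,"pred tip",proj(c,t).round(1),"grip",proj(c,t-108*R[:,2]).round(1))
    for l in("tongs_tip","tongs_grip","jaw_left"): print("  ",l,[(np.round(r["uv"],1).tolist(),round(r["confidence"],2)) for r in manip.pinpoint(l,c)])
    # yellow mask
    h=cv2.cvtColor(im,cv2.COLOR_RGB2HSV); m=cv2.inRange(h,(15,110,60),(32,255,255)); q=proj(c,t)[0].astype(int)
    s=np.zeros_like(m); s[max(q[1]-60,0):q[1]+40,q[0]-40:q[0]+40]=1; m=m*s
    k,lab,st,ce=cv2.connectedComponentsWithStats((m>0).astype(np.uint8)); print("   yellow",[(st[i].tolist(),ce[i].round(1).tolist()) for i in range(1,k) if st[i,4]>8])
E
python3 look.py A
```

```text
time: 13.3
eef_pos: [538.6, -50.5, 192.0]
wrist_force: [0.2, 0.1, -0.4]
finger_gap: 52.1
P [538.6 -50.5 192. ] panel frame tip x,y,z [ 1.4  3.2 60.4]
side pred tip [[321.3 182.2]] grip [[338.  154.1]]
   tongs_tip [([386.5, 259.1], 0.72), ([322.2, 183.2], 0.64)]
   tongs_grip [([336.3, 153.0], 0.73), ([387.8, 237.7], 0.7), ([321.7, 177.2], 0.67)]
   jaw_left [([322.8, 180.5], 0.7), ([382.3, 261.6], 0.49)]
   yellow [([282, 147, 7, 5, 23], [285.0, 149.5]), ([319, 146, 22, 39, 278], [330.1, 165.8]), ([287, 159, 5, 5, 10], [288.6, 160.6]), ([293, 159, 13, 10, 58], [298.3, 164.4])]
top pred tip [[330.  209.7]] grip [[334.2 222.8]]
   tongs_tip [([328.5, 208.0], 0.57), ([260.5, 256.9], 0.45)]
   tongs_grip [([335.0, 223.0], 0.51), ([259.3, 259.8], 0.38)]
   jaw_left [([343.2, 197.9], 0.7), ([329.8, 212.4], 0.45)]
   yellow [([292, 196, 4, 13, 15], [293.7, 201.9]), ([346, 199, 3, 4, 9], [346.7, 200.6]), ([325, 203, 3, 4, 10], [325.8, 204.5]), ([329, 202, 4, 5, 11], [330.5, 203.7]), ([332, 207, 13, 18, 56], [337.6, 215.2]), ([324, 208, 5, 20, 48], [326.0, 216.2]), ([306, 235, 10, 14, 58], [310.8, 242.2]), ([315, 243, 13, 6, 39], [321.9, 246.1])]
```

```bash
python3 -m handwheel '[{"tx":0.1,"ty":0,"tz":-0.2,"rx":0,"ry":0,"rz":0},{"tx":0.215,"ty":0.01,"tz":-0.4,"rx":0,"ry":0,"rz":0},{"tx":0.215,"ty":0.01,"tz":-0.4,"rx":0,"ry":0,"rz":0},{"tx":0.215,"ty":0.01,"tz":-0.4,"rx":0,"ry":0,"rz":0}]' | grep -E "time|eef|wrist|gap"
python3 look.py B | grep -v yellow
cat > prof.py <<'E'
from ov import *
import sys
from scipy.ndimage import map_coordinates
o=manip.get_obs(); R=Ro.from_quat(o["orientation"]).as_matrix(); t=np.array(o["eef_pos"])+L*R[:,2]; th=-R[:,1]
im=cv2.imread(f"pics/top_{sys.argv[1]}.png").astype(float); i0=cv2.imread("pics/top0.png").astype(float)
s=np.arange(-34,35,2.)
def samp(I,P): q=proj("top",P); return np.array([map_coordinates(I[:,:,k],[q[:,1],q[:,0]],order=1) for k in range(3)])
for h in (3,10,20,30):
    v=np.mean([samp(im,[t-R[:,2]*(h+d)+th*a for a in s]) for d in(-2,0,2)],0); print("leg",h,((v[2]-v[0])).astype(int).tolist())
for x in(-25,-15): 
    v=samp(i0,[pm+bx*x+by*a for a in s]); print("well",x,v.mean(0).astype(int).tolist())
print(s.astype(int).tolist())
E
python3 prof.py B
```

```text
time: 14.1
eef_pos: [560.7, -49.8, 153.0]
wrist_force: [0.8, 0.7, -0.5]
finger_gap: 52.4
P [560.7 -49.8 153. ] panel frame tip x,y,z [ 0.9 -0.3 15.8]
side pred tip [[314.4 193.2]] grip [[330.8 165.6]]
   tongs_tip [([313.9, 192.8], 0.53), ([382.8, 286.6], 0.46), ([387.9, 261.1], 0.44)]
   tongs_grip [([329.5, 162.9], 0.83), ([387.6, 237.6], 0.75)]
   jaw_left [([384.0, 261.1], 0.52)]
top pred tip [[329.5 204.7]] grip [[333.5 217. ]]
   tongs_tip [([254.0, 258.0], 0.58), ([329.1, 201.5], 0.52)]
   tongs_grip [([327.6, 207.1], 0.58), ([333.3, 219.8], 0.45), ([257.2, 257.3], 0.45)]
   jaw_left [([329.5, 206.3], 0.47)]
leg 3 [14, 10, 10, 10, 10, 11, 13, 19, 37, 63, 86, 103, 93, 82, 67, 56, 48, 38, 28, 24, 26, 39, 56, 75, 78, 75, 54, 35, 21, 13, 11, 11, 12, 13, 12]
leg 10 [12, 7, 8, 9, 9, 11, 14, 22, 32, 55, 73, 80, 77, 68, 55, 43, 35, 28, 24, 22, 22, 34, 49, 66, 76, 71, 56, 36, 22, 12, 10, 10, 13, 13, 11]
leg 20 [8, 9, 10, 10, 10, 10, 15, 21, 31, 44, 55, 54, 46, 37, 29, 21, 16, 13, 11, 10, 14, 22, 41, 58, 73, 71, 64, 44, 26, 13, 8, 9, 10, 11, 11]
leg 30 [8, 7, 8, 10, 12, 13, 16, 23, 33, 45, 49, 47, 31, 18, 13, 9, 7, 8, 10, 10, 12, 19, 33, 49, 61, 67, 56, 40, 20, 12, 10, 11, 11, 12, 12]
well -25 [81, 103, 117, 120, 111, 93, 70, 50, 32, 33, 35, 41, 44, 43, 43, 44, 45, 45, 46, 47, 47, 47, 46, 45, 45, 42, 40, 48, 61, 84, 104, 119, 122, 116, 97]
well -15 [74, 98, 118, 122, 117, 99, 76, 50, 36, 26, 32, 36, 40, 42, 43, 47, 51, 50, 49, 48, 47, 46, 45, 46, 45, 43, 43, 45, 57, 73, 96, 112, 119, 114, 103]
[-34, -32, -30, -28, -26, -24, -22, -20, -18, -16, -14, -12, -10, -8, -6, -4, -2, 0, 2, 4, 6, 8, 10, 12, 14, 16, 18, 20, 22, 24, 26, 28, 30, 32, 34]
```

```bash
python3 -m handwheel '[{"tx":0.05,"ty":0.015,"tz":-0.087,"rx":0,"ry":0,"rz":0},{"tx":0.1,"ty":0.025,"tz":-0.176,"rx":0,"ry":0,"rz":0},{"tx":0.2,"ty":0.045,"tz":-0.352,"rx":0,"ry":0,"rz":0},{"tx":0.3,"ty":0.063,"tz":-0.528,"rx":0,"ry":0,"rz":0},{"tx":0.3,"ty":0.063,"tz":-0.528,"rx":0,"ry":0,"rz":0},{"tx":0.3,"ty":0.063,"tz":-0.528,"rx":0,"ry":0,"rz":0}]' 
python3 look.py C | head -1
```

```text
time: 15.1
eef_pos: [590.4, -43.6, 99.2]
orientation: [0.962, 0.091, 0.256, -0.024]
wrist_force: [-0.1, 0.3, -0.2]
finger_gap: 51.9
grasp_force: 7.7
P [590.4 -43.6  99.2] panel frame tip x,y,z [  0.2   0.2 -46.1]
```

```bash
python3 -m handwheel '[{"tx":0.03,"ty":0.006,"tz":-0.052,"rx":0,"ry":0,"rz":0},{"tx":0.059,"ty":0.011,"tz":-0.104,"rx":0,"ry":0,"rz":0},{"tx":0.059,"ty":0.011,"tz":-0.104,"rx":0,"ry":0,"rz":0},{"tx":0.059,"ty":0.011,"tz":-0.104,"rx":0,"ry":0,"rz":0}]' | grep -E "eef|wrist"
python3 look.py D | head -1
```

```text
eef_pos: [597.2, -43.2, 90.4]
wrist_force: [-0.4, 0.1, -1.8]
P [597.2 -43.2  90.4] panel frame tip x,y,z [  1.6  -0.5 -57. ]
```

```bash
python3 -m handwheel '[{"tx":0.005,"ty":0.001,"tz":-0.009,"rx":0,"ry":0,"rz":0},{"tx":0.01,"ty":0.002,"tz":-0.017,"rx":0,"ry":0,"rz":0},{"tx":0.01,"ty":0.002,"tz":-0.017,"rx":0,"ry":0,"rz":0}]' | grep -E "eef|wrist"
```

```text
eef_pos: [598.2, -43.2, 89.2]
wrist_force: [1.0, -0.3, 0.4]
```

```bash
python3 -m handwheel '[{"tx":0.005,"ty":0.001,"tz":-0.009,"rx":0,"ry":0,"rz":0},{"tx":0.005,"ty":0.001,"tz":-0.009,"rx":0,"ry":0,"rz":0},{"tx":0.005,"ty":0.001,"tz":-0.009,"rx":0,"ry":0,"rz":0}]' | grep -E "eef|wrist"
```

```text
eef_pos: [598.6, -43.2, 88.5]
wrist_force: [-0.1, 0.1, -1.2]
```

```bash
python3 -m handwheel '[{"tx":0.005,"ty":0.001,"tz":-0.009,"rx":0,"ry":0,"rz":0},{"tx":0.005,"ty":0.001,"tz":-0.009,"rx":0,"ry":0,"rz":0},{"tx":0.005,"ty":0.001,"tz":-0.009,"rx":0,"ry":0,"rz":0}]' | grep -E "eef|wrist"
```

```text
eef_pos: [599.2, -43.2, 87.7]
wrist_force: [-0.8, 0.8, -1.5]
```

```bash
python3 -m handwheel '[{"tx":0.005,"ty":0.001,"tz":-0.009,"rx":0,"ry":0,"rz":0},{"tx":0.005,"ty":0.001,"tz":-0.009,"rx":0,"ry":0,"rz":0},{"tx":0.005,"ty":0.001,"tz":-0.009,"rx":0,"ry":0,"rz":0}]' | grep -E "eef|wrist"
```

```text
eef_pos: [599.7, -43.2, 86.9]
wrist_force: [-0.4, -0.1, -1.3]
```

```bash
python3 -m handwheel '[{"tx":0.005,"ty":0.001,"tz":-0.009,"rx":0,"ry":0,"rz":0},{"tx":0.005,"ty":0.001,"tz":-0.009,"rx":0,"ry":0,"rz":0},{"tx":0.005,"ty":0.001,"tz":-0.009,"rx":0,"ry":0,"rz":0}]' | grep -E "time|eef|wrist"; python3 look.py E | head -1
```

```text
time: 17.8
eef_pos: [600.3, -43.1, 86.1]
wrist_force: [0.4, -0.2, -1.5]
P [600.3 -43.1  86.1] panel frame tip x,y,z [  2.1  -0.9 -62.2]
```

```bash
python3 -m handwheel '[{"tx":0.005,"ty":0.001,"tz":-0.009,"rx":0,"ry":0,"rz":0},{"tx":0.005,"ty":0.001,"tz":-0.009,"rx":0,"ry":0,"rz":0}]' | grep -E "eef|wrist"
```

```text
eef_pos: [600.8, -43.2, 85.6]
wrist_force: [-2.9, 0.1, 2.0]
```

```bash
python3 -m handwheel '[{"tx":0.005,"ty":0.001,"tz":-0.009,"rx":0,"ry":0,"rz":0},{"tx":0.005,"ty":0.001,"tz":-0.009,"rx":0,"ry":0,"rz":0}]' | grep -E "eef|wrist"
```

```text
eef_pos: [601.6, -43.2, 85.5]
wrist_force: [-4.8, 0.3, 5.0]
```

```bash
python3 -m handwheel '[{"tx":-0.01,"ty":-0.002,"tz":0.017,"rx":0,"ry":0,"rz":0},{"tx":-0.01,"ty":-0.002,"tz":0.017,"rx":0,"ry":0,"rz":0}]' | grep -E "eef|wrist"
python3 -m handwheel '[{"tx":0,"ty":0,"tz":0,"rx":0,"ry":0,"rz":0},{"tx":0,"ty":0,"tz":0,"rx":0,"ry":0,"rz":0},{"tx":0,"ty":0,"tz":0,"rx":0,"ry":0,"rz":0},{"tx":0,"ty":0,"tz":0,"rx":0,"ry":0,"rz":0},{"tx":0,"ty":0,"tz":0,"rx":0,"ry":0,"rz":0},{"tx":0,"ty":0,"tz":0,"rx":0,"ry":0,"rz":0}]' 0.3 30
```

```text
eef_pos: [600.3, -43.4, 86.3]
wrist_force: [-0.0, 0.4, -2.5]
time: 19.4
eef_pos: [600.2, -43.2, 87.2]
orientation: [0.962, 0.092, 0.256, -0.026]
wrist_force: [-6.0, -0.8, 9.1]
finger_gap: 36.2
grasp_force: 29.0
```

```bash
python3 -m handwheel '[{"tx":-0.01,"ty":-0.002,"tz":0.017,"rx":0,"ry":0,"rz":0},{"tx":-0.02,"ty":-0.004,"tz":0.035,"rx":0,"ry":0,"rz":0},{"tx":-0.02,"ty":-0.004,"tz":0.035,"rx":0,"ry":0,"rz":0}]' | grep -E "eef|wrist|gap"
```

```text
eef_pos: [598.6, -43.3, 89.3]
wrist_force: [1.8, 2.2, -4.1]
finger_gap: 35.7
```

```bash
python3 -m handwheel '[{"tx":-0.01,"ty":-0.002,"tz":0.017,"rx":0,"ry":0,"rz":0},{"tx":-0.02,"ty":-0.004,"tz":0.035,"rx":0,"ry":0,"rz":0}]' | grep -E "eef|wrist|gap"
```

```text
eef_pos: [596.4, -43.9, 92.9]
wrist_force: [0.5, 3.1, -3.5]
finger_gap: 36.1
```

```bash
python3 -m handwheel '[{"tx":-0.02,"ty":-0.004,"tz":0.035,"rx":0,"ry":0,"rz":0},{"tx":-0.04,"ty":-0.008,"tz":0.07,"rx":0,"ry":0,"rz":0}]' | grep -E "eef|wrist|gap"
```

```text
eef_pos: [591.6, -45.3, 100.4]
wrist_force: [-0.5, 0.3, -1.0]
finger_gap: 35.5
```

```bash
python3 -m handwheel '[{"tx":-0.03,"ty":-0.006,"tz":0.05,"rx":0,"ry":0,"rz":0},{"tx":-0.06,"ty":-0.011,"tz":0.104,"rx":0,"ry":0,"rz":0}]' | grep -E "eef|wrist|gap"
python3 look.py F
```

```text
eef_pos: [585.7, -46.5, 111.2]
wrist_force: [-0.1, 0.2, -1.3]
finger_gap: 36.0
P [585.7 -46.5 111.2] panel frame tip x,y,z [  1.7  -1.5 -33.1]
side pred tip [[306.9 205.1]] grip [[322.9 177.9]]
   tongs_tip [([308.3, 206.3], 0.77), ([384.9, 260.6], 0.44), ([249.3, 253.1], 0.31)]
   tongs_grip [([387.4, 239.5], 0.67)]
   jaw_left [([382.5, 259.5], 0.58), ([305.6, 203.0], 0.56)]
   yellow [([282, 147, 7, 5, 22], [284.9, 149.4]), ([287, 158, 5, 6, 11], [288.7, 160.4]), ([293, 159, 13, 10, 59], [298.3, 164.4]), ([309, 173, 16, 27, 167], [316.7, 186.8])]
top pred tip [[328.1 199.5]] grip [[332.  210.8]]
   tongs_tip [([327.4, 196.8], 0.71), ([345.8, 194.8], 0.48)]
   tongs_grip [([258.8, 259.9], 0.49), ([332.1, 210.9], 0.43)]
   jaw_left [([328.0, 199.3], 0.5)]
   yellow [([325, 199, 5, 16, 46], [326.5, 206.0]), ([330, 198, 8, 11, 35], [333.0, 204.3]), ([315, 229, 12, 10, 75], [321.0, 234.0]), ([309, 231, 6, 4, 12], [311.6, 232.2])]
```

```bash
python3 -m handwheel '[{"tx":-0.1,"ty":-0.02,"tz":0.176,"rx":0,"ry":0,"rz":0},{"tx":-0.2,"ty":-0.038,"tz":0.352,"rx":0,"ry":0,"rz":0},{"tx":-0.3,"ty":-0.057,"tz":0.528,"rx":0,"ry":0,"rz":0},{"tx":-0.4,"ty":-0.076,"tz":0.704,"rx":0,"ry":0,"rz":0},{"tx":-0.4,"ty":-0.076,"tz":0.704,"rx":0,"ry":0,"rz":0},{"tx":-0.4,"ty":-0.076,"tz":0.704,"rx":0,"ry":0,"rz":0}]' | grep -E "time|eef|wrist|gap"
python3 look.py G | grep -v yellow
cat > fz.py <<'E'
from ov import *
o=manip.get_obs(); R=Ro.from_quat(o["orientation"]).as_matrix(); t=np.array(o["eef_pos"])+L*R[:,2]; f=t-R[:,2]*9
for c in("side","top"):
    im=manip.get_image(c); print(c,"fuse pred",proj(c,[f-R[:,0]*20,f,f+R[:,0]*20]).round(1).tolist(),[(np.round(r["uv"],1).tolist(),round(r["confidence"],2)) for r in manip.pinpoint("blown_fuse_center",c)])
    if c=="top":
        im=im.astype(int); i0=cv2.imread("pics/top0.png")[:,:,::-1].astype(int)
        q=proj(c,f)[0].astype(int)
        for k,I in(("now",im),("t0",i0)): 
            w=proj(c,pm-51*n)[0].astype(int); print(k,"well mid RGB",I[w[1]-1:w[1]+2,w[0]-1:w[0]+2].mean((0,1)).round())
        print([im[r,q[0]-6:q[0]+8:2].tolist() for r in range(q[1]-12,q[1]+8,3)])
E
python3 fz.py
```

```text
time: 21.3
eef_pos: [546.3, -53.6, 180.8]
wrist_force: [-0.4, 0.1, -1.8]
finger_gap: 35.6
P [546.3 -53.6 180.8] panel frame tip x,y,z [ 1.9 -0.9 47.3]
side pred tip [[318.8 185.1]] grip [[335.3 157.1]]
   tongs_tip [([317.2, 184.6], 0.65), ([384.4, 258.6], 0.54), ([382.0, 285.2], 0.18)]
   tongs_grip [([373.3, 323.0], 0.58), ([336.6, 157.3], 0.57), ([387.9, 239.6], 0.49)]
   jaw_left [([320.2, 181.7], 0.72)]
top pred tip [[330.7 207.9]] grip [[335.2 220.6]]
   tongs_tip [([326.5, 205.3], 0.54), ([257.4, 258.3], 0.54), ([224.2, 249.8], 0.35)]
   tongs_grip [([333.6, 210.7], 0.56), ([335.3, 222.6], 0.44), ([258.6, 256.2], 0.4)]
   jaw_left []
side fuse pred [[325.1, 185.3], [320.2, 182.9], [315.2, 180.5]] [([321.5, 185.4], 0.61)]
top fuse pred [[332.0, 214.3], [331.1, 208.9], [330.2, 203.5]] [([330.6, 211.3], 0.5)]
now well mid RGB [76. 69. 58.]
t0 well mid RGB [36. 23. 14.]
[[[52, 48, 36], [48, 40, 34], [59, 49, 37], [53, 47, 36], [43, 43, 37], [124, 117, 112], [112, 108, 97]], [[85, 79, 66], [84, 77, 60], [76, 74, 58], [62, 55, 46], [37, 41, 34], [111, 104, 99], [119, 116, 104]], [[88, 70, 50], [103, 76, 40], [100, 64, 39], [78, 54, 37], [38, 33, 29], [78, 75, 71], [135, 129, 125]], [[79, 59, 28], [88, 61, 20], [68, 54, 39], [69, 54, 41], [53, 42, 32], [58, 52, 48], [132, 127, 121]], [[42, 36, 32], [64, 47, 23], [58, 36, 0], [38, 11, 0], [71, 54, 0], [55, 49, 31], [122, 114, 109]], [[30, 26, 28], [41, 33, 23], [70, 47, 0], [39, 20, 0], [48, 33, 5], [73, 53, 19], [105, 96, 93]], [[48, 45, 42], [45, 46, 45], [85, 58, 19], [75, 49, 2], [54, 39, 30], [76, 54, 22], [107, 85, 52]]]
```

Run:
```python
from ov import *
go([460,-319,61],tool(-by,[0,0,-1]))
```

```text
shift [-0.864 -2.654 -1.199]
  turn [-0.13   0.648  0.   ] deg 29.7 rows> 3.461694727131156
  turn [ 1.006  0.201 -3.866] deg 180.0 rows> 20.952025469483477
```

```bash
python3 -m handwheel '[{"tx":-0.05,"ty":-0.05,"tz":0.15,"rx":-0.02,"ry":0.1,"rz":0},{"tx":-0.1,"ty":-0.2,"tz":0.2,"rx":-0.04,"ry":0.2,"rz":0},{"tx":-0.15,"ty":-0.4,"tz":0.2,"rx":-0.06,"ry":0.3,"rz":0},{"tx":-0.2,"ty":-0.6,"tz":0.2,"rx":-0.09,"ry":0.43,"rz":0},{"tx":-0.25,"ty":-0.8,"tz":0.2,"rx":-0.11,"ry":0.55,"rz":0},{"tx":-0.3,"ty":-1,"tz":0.2,"rx":-0.13,"ry":0.648,"rz":0}]' | grep -E "time|eef|wrist|gap"
python3 -m handwheel '[{"tx":-0.1,"ty":-0.25,"tz":0,"rx":0,"ry":0,"rz":0},{"tx":-0.2,"ty":-0.5,"tz":0,"rx":0,"ry":0,"rz":0},{"tx":-0.3,"ty":-0.75,"tz":0,"rx":0,"ry":0,"rz":0},{"tx":-0.4,"ty":-1,"tz":0,"rx":0,"ry":0,"rz":0}]' | grep -E "time|eef|wrist|gap"
python3 -m handwheel '[{"tx":-0.08,"ty":-0.3,"tz":0,"rx":0,"ry":0,"rz":0},{"tx":-0.16,"ty":-0.65,"tz":-0.2,"rx":0,"ry":0,"rz":0},{"tx":-0.16,"ty":-0.65,"tz":-0.5,"rx":0,"ry":0,"rz":0},{"tx":-0.16,"ty":-0.65,"tz":-0.8,"rx":0,"ry":0,"rz":0},{"tx":-0.16,"ty":-0.65,"tz":-0.8,"rx":0,"ry":0,"rz":0}]'
python3 - <<'E'
from ov import *
go([460,-319,61],tool(-by,[0,0,-1]))
E
python3 fz.py | grep -v RGB | cut -c1-200
```

```text
time: 22.5
eef_pos: [517.3, -154.5, 201.6]
wrist_force: [-0.4, 0.4, -0.9]
finger_gap: 36.2
time: 22.9
eef_pos: [476.3, -254.6, 200.9]
wrist_force: [-0.3, -1.0, -1.3]
finger_gap: 35.8
time: 23.4
eef_pos: [457.2, -317.6, 116.7]
orientation: [0.996, 0.094, -0.004, -0.002]
wrist_force: [-0.9, 0.7, -2.1]
finger_gap: 36.0
grasp_force: 31.9
shift [ 0.028 -0.014 -0.557]
  turn [-0.005 -0.01   0.003] deg 0.5 rows> 0.06223426840371188
  turn [-0.016  0.008 -3.997] deg 179.9 rows> 20.9403464026185
side fuse pred [[345.7, 173.9], [341.1, 174.3], [336.4, 174.7]] [([340.8, 173.4], 0.36)]
top fuse pred [[408.4, 248.9], [407.1, 243.3], [405.8, 237.6]] []
[[[54, 47, 50], [80, 71, 59], [131, 121, 104], [170, 157, 134], [175, 163, 141], [171, 158, 136], [175, 162, 140]], [[59, 48, 37], [109, 98, 81], [148, 135, 114], [161, 150, 125], [158, 145, 121], [16
```

Lower to just above the dish floor, then feel for it.

```bash
python3 -m handwheel '[{"tx":0.02,"ty":-0.01,"tz":-0.2,"rx":0,"ry":0,"rz":0},{"tx":0.02,"ty":-0.01,"tz":-0.4,"rx":0,"ry":0,"rz":0},{"tx":0.02,"ty":-0.01,"tz":-0.48,"rx":0,"ry":0,"rz":0},{"tx":0.02,"ty":-0.01,"tz":-0.48,"rx":0,"ry":0,"rz":0},{"tx":0.02,"ty":-0.01,"tz":-0.48,"rx":0,"ry":0,"rz":0}]' | grep -E "time|eef|wrist|gap"
```

```text
time: 24.1
eef_pos: [463.4, -320.0, 74.5]
wrist_force: [0.8, -0.2, -1.6]
finger_gap: 36.0
```

```bash
python3 -m handwheel '[{"tx":0,"ty":0,"tz":-0.02,"rx":0,"ry":0,"rz":0},{"tx":0,"ty":0,"tz":-0.04,"rx":0,"ry":0,"rz":0},{"tx":0,"ty":0,"tz":-0.04,"rx":0,"ry":0,"rz":0}]' | grep -E "time|eef|wrist|gap"
```

```text
time: 24.4
eef_pos: [462.3, -319.6, 69.2]
wrist_force: [-0.1, 0.3, -1.5]
finger_gap: 35.9
```

```bash
python3 -m handwheel '[{"tx":0,"ty":0,"tz":-0.01,"rx":0,"ry":0,"rz":0},{"tx":0,"ty":0,"tz":-0.02,"rx":0,"ry":0,"rz":0},{"tx":0,"ty":0,"tz":-0.02,"rx":0,"ry":0,"rz":0}]' | grep -E "time|eef|wrist|gap"
```

```text
time: 24.7
eef_pos: [462.2, -319.6, 66.9]
wrist_force: [0.4, -0.5, -1.7]
finger_gap: 35.9
```

```bash
python3 -m handwheel '[{"tx":0,"ty":0,"tz":-0.02,"rx":0,"ry":0,"rz":0},{"tx":0,"ty":0,"tz":-0.03,"rx":0,"ry":0,"rz":0},{"tx":0,"ty":0,"tz":-0.03,"rx":0,"ry":0,"rz":0}]' | grep -E "time|eef|wrist|gap"
```

```text
time: 25.0
eef_pos: [462.1, -319.6, 63.8]
wrist_force: [-0.2, -0.5, -1.1]
finger_gap: 36.6
```

```bash
python3 -m handwheel '[{"tx":0,"ty":0,"tz":-0.01,"rx":0,"ry":0,"rz":0},{"tx":0,"ty":0,"tz":-0.02,"rx":0,"ry":0,"rz":0},{"tx":0,"ty":0,"tz":-0.02,"rx":0,"ry":0,"rz":0}]' | grep -E "time|eef|wrist|gap"
```

```text
time: 25.3
eef_pos: [462.2, -319.6, 61.9]
wrist_force: [-0.3, 0.1, -2.1]
finger_gap: 35.7
```

```bash
python3 -m handwheel '[{"tx":0,"ty":0,"tz":-0.01,"rx":0,"ry":0,"rz":0},{"tx":0,"ty":0,"tz":-0.01,"rx":0,"ry":0,"rz":0}]' | grep -E "time|eef|wrist|gap"
```

```text
time: 25.5
eef_pos: [462.5, -319.7, 61.2]
wrist_force: [-0.5, -0.1, -0.5]
finger_gap: 35.8
```

```bash
python3 -m handwheel '[{"tx":0,"ty":0,"tz":0,"rx":0,"ry":0,"rz":0},{"tx":0,"ty":0,"tz":0,"rx":0,"ry":0,"rz":0},{"tx":0,"ty":0,"tz":0,"rx":0,"ry":0,"rz":0},{"tx":0,"ty":0,"tz":0,"rx":0,"ry":0,"rz":0},{"tx":0,"ty":0,"tz":0,"rx":0,"ry":0,"rz":0}]' -0.25 60
python3 -m handwheel '[{"tx":0,"ty":0,"tz":0.1,"rx":0,"ry":0,"rz":0},{"tx":0,"ty":0,"tz":0.3,"rx":0,"ry":0,"rz":0},{"tx":0,"ty":0,"tz":0.65,"rx":0,"ry":0,"rz":0},{"tx":0,"ty":0,"tz":1,"rx":0,"ry":0,"rz":0},{"tx":0,"ty":0,"tz":1,"rx":0,"ry":0,"rz":0},{"tx":0,"ty":0,"tz":1,"rx":0,"ry":0,"rz":0}]'
python3 - <<'E'
from ov import *
for c,z in(("side",10),("top",10)):
    manip.get_image(c); print(c,[(np.round(r["uv"],1).tolist(),round(r["confidence"],2),atz(c,r["uv"],z).round()) for r in manip.pinpoint("blown_fuse_center",c)])
a=ST[2]; go([436.2,324,190],tool([-np.sin(a),np.cos(a),0],[0,0,-1]))
E
```

```text
time: 26.0
eef_pos: [462.3, -319.7, 61.0]
orientation: [0.996, 0.095, 0.0, 0.0]
wrist_force: [-0.5, -0.6, -1.0]
finger_gap: 53.4
grasp_force: 7.4
time: 26.6
eef_pos: [462.7, -319.6, 162.4]
orientation: [0.996, 0.095, 0.001, 0.001]
wrist_force: [-0.7, -0.0, -1.7]
finger_gap: 53.2
grasp_force: 7.4
side [([337.8, 188.2], 0.38, array([ 468., -313.,   10.]))]
top [([401.8, 246.3], 0.46, array([ 448., -311.,   10.]))]
shift [-0.252  6.432  0.303]
  turn [ 4.000e-03 -2.000e-03  3.383e+00] deg 152.2 rows> 17.72275658091975
  turn [-0.002 -0.003 -0.617] deg 27.8 rows> 3.2318923651246396
```

```bash
python3 -m handwheel '[{"tx":0,"ty":0.1,"tz":0.3,"rx":0,"ry":0,"rz":0},{"tx":0,"ty":0.4,"tz":0.6,"rx":0,"ry":0,"rz":-0.1},{"tx":0,"ty":0.7,"tz":0.7,"rx":0,"ry":0,"rz":-0.2},{"tx":0,"ty":1,"tz":0.7,"rx":0,"ry":0,"rz":-0.3}]' | grep -E "time|eef"
python3 -m handwheel '[{"tx":0,"ty":0.35,"tz":0,"rx":0,"ry":0,"rz":-0.1},{"tx":0,"ty":0.7,"tz":0,"rx":0,"ry":0,"rz":-0.2},{"tx":0,"ty":1,"tz":0,"rx":0,"ry":0,"rz":-0.3}]' | grep -E "time|eef"
for i in 1 2 3; do python3 -m handwheel '[{"tx":0,"ty":0.35,"tz":0,"rx":0,"ry":0,"rz":0},{"tx":0,"ty":0.7,"tz":0,"rx":0,"ry":0,"rz":0},{"tx":0,"ty":1,"tz":0,"rx":0,"ry":0,"rz":0}]' | grep -E "time|eef"; done
python3 -m handwheel '[{"tx":-0.05,"ty":0.35,"tz":0,"rx":0,"ry":0,"rz":0},{"tx":-0.1,"ty":0.7,"tz":0,"rx":0,"ry":0,"rz":0},{"tx":-0.2,"ty":1,"tz":0,"rx":0,"ry":0,"rz":0}]' | grep -E "time|eef"
python3 -m handwheel '[{"tx":-0.05,"ty":0.3,"tz":0,"rx":0,"ry":0,"rz":0},{"tx":-0.05,"ty":0.4,"tz":0,"rx":0,"ry":0,"rz":0},{"tx":-0.05,"ty":0.4,"tz":0,"rx":0,"ry":0,"rz":0},{"tx":-0.05,"ty":0.4,"tz":0,"rx":0,"ry":0,"rz":0}]'
python3 - <<'E'
from ov import *
a=ST[2]; go([436,323,130],tool([-np.sin(a),np.cos(a),0],[0,0,-1]))
E
```

```text
time: 27.2
eef_pos: [463.0, -219.0, 232.2]
time: 27.5
eef_pos: [461.6, -118.2, 230.1]
time: 27.8
eef_pos: [461.7, -18.2, 230.2]
time: 28.1
eef_pos: [461.7, 81.8, 230.1]
time: 28.4
eef_pos: [461.7, 181.7, 230.0]
time: 28.7
eef_pos: [441.9, 281.8, 229.7]
time: 29.1
eef_pos: [437.1, 319.5, 230.3]
orientation: [0.99, -0.14, -0.0, 0.001]
wrist_force: [0.3, 0.3, -1.6]
finger_gap: 53.4
grasp_force: 7.4
shift [-0.011  0.035 -1.003]
  turn [2.000e-03 4.000e-03 3.983e+00] deg 179.2 rows> 20.86658864062768
  turn [ 0.003 -0.002 -0.017] deg 0.8 rows> 0.0893849825834101
```

```bash
python3 -m handwheel '[{"tx":-0.01,"ty":0.035,"tz":-0.3,"rx":0,"ry":0,"rz":-0.017},{"tx":-0.01,"ty":0.035,"tz":-0.65,"rx":0,"ry":0,"rz":-0.017},{"tx":-0.01,"ty":0.035,"tz":-1,"rx":0,"ry":0,"rz":-0.017},{"tx":-0.01,"ty":0.035,"tz":-1,"rx":0,"ry":0,"rz":-0.017},{"tx":-0.01,"ty":0.035,"tz":-1,"rx":0,"ry":0,"rz":-0.017}]' | grep -E "time|eef|wrist"
python3 - <<'E'
from ov import *
a=ST[2]; go([436,323.2,63],tool([-np.sin(a),np.cos(a),0],[0,0,-1]))
o=manip.get_obs(); R=Ro.from_quat(o["orientation"]).as_matrix(); t=np.array(o["eef_pos"])+L*R[:,2]
for c in("side","top"):
    manip.get_image(c); print(c,proj(c,t).round(1),[(l,np.round(r["uv"],1).tolist(),round(r["confidence"],2)) for l in("tongs_tip","tong_stand") for r in manip.pinpoint(l,c)])
E
```

```text
time: 29.6
eef_pos: [437.1, 323.0, 131.8]
wrist_force: [0.4, 1.1, -0.5]
shift [-0.011  0.002 -0.688]
  turn [ 1.000e-03 -2.000e-03 -3.999e+00] deg 180.0 rows> 20.950575871580913
  turn [0.001 0.001 0.001] deg 0.1 rows> 0.00962102260083142
side [[385.4 260.2]] [('tongs_tip', [386.9, 261.4], 0.71), ('tongs_tip', [384.4, 261.2], 0.49), ('tong_stand', [381.5, 284.5], 0.89)]
top [[223.6 249. ]] [('tongs_tip', [257.0, 260.0], 0.43), ('tong_stand', [229.0, 252.2], 0.87)]
```

```bash
python3 -m handwheel '[{"tx":-0.01,"ty":0,"tz":-0.1,"rx":0,"ry":0,"rz":0},{"tx":-0.01,"ty":0,"tz":-0.2,"rx":0,"ry":0,"rz":0},{"tx":-0.01,"ty":0,"tz":-0.25,"rx":0,"ry":0,"rz":0},{"tx":-0.01,"ty":0,"tz":-0.25,"rx":0,"ry":0,"rz":0}]' | grep -E "time|eef|wrist"
```

```text
time: 30.3
eef_pos: [434.6, 323.1, 104.5]
wrist_force: [-0.1, 0.3, -0.8]
```

```bash
python3 -m handwheel '[{"tx":0,"ty":0,"tz":-0.1,"rx":0,"ry":0,"rz":0},{"tx":0,"ty":0,"tz":-0.2,"rx":0,"ry":0,"rz":0},{"tx":0,"ty":0,"tz":-0.3,"rx":0,"ry":0,"rz":0},{"tx":0,"ty":0,"tz":-0.37,"rx":0,"ry":0,"rz":0},{"tx":0,"ty":0,"tz":-0.37,"rx":0,"ry":0,"rz":0}]' | grep -E "time|eef|wrist"
```

```text
time: 30.8
eef_pos: [434.7, 323.1, 67.5]
wrist_force: [0.0, -1.0, -1.0]
```

```bash
python3 -m handwheel '[{"tx":0,"ty":0,"tz":-0.02,"rx":0,"ry":0,"rz":0},{"tx":0,"ty":0,"tz":-0.035,"rx":0,"ry":0,"rz":0},{"tx":0,"ty":0,"tz":-0.035,"rx":0,"ry":0,"rz":0}]' | grep -E "time|eef|wrist"
```

```text
time: 31.1
eef_pos: [435.4, 323.9, 65.7]
wrist_force: [0.2, -0.7, -1.0]
```

```bash
python3 -m handwheel '[{"tx":0,"ty":0,"tz":-0.01,"rx":0,"ry":0,"rz":0},{"tx":0,"ty":0,"tz":-0.015,"rx":0,"ry":0,"rz":0},{"tx":0,"ty":0,"tz":-0.015,"rx":0,"ry":0,"rz":0}]' | grep -E "time|eef|wrist"
```

```text
time: 31.4
eef_pos: [435.3, 323.9, 64.1]
wrist_force: [0.9, 0.2, -1.4]
```

```bash
python3 -m handwheel '[{"tx":0,"ty":0,"tz":-0.01,"rx":0,"ry":0,"rz":0},{"tx":0,"ty":0,"tz":-0.015,"rx":0,"ry":0,"rz":0},{"tx":0,"ty":0,"tz":-0.015,"rx":0,"ry":0,"rz":0}]' | grep -E "time|eef|wrist"
```

```text
time: 31.7
eef_pos: [435.3, 323.8, 62.4]
wrist_force: [0.7, -0.4, -0.8]
```

```bash
python3 -m handwheel '[{"tx":0,"ty":0,"tz":-0.01,"rx":0,"ry":0,"rz":0},{"tx":0,"ty":0,"tz":-0.015,"rx":0,"ry":0,"rz":0},{"tx":0,"ty":0,"tz":-0.015,"rx":0,"ry":0,"rz":0}]' | grep -E "time|eef|wrist"
```

```text
time: 32.0
eef_pos: [435.4, 324.0, 61.3]
wrist_force: [-0.7, -0.7, 1.6]
```

```bash
python3 -m handwheel '[{"tx":0,"ty":0,"tz":0,"rx":0,"ry":0,"rz":0},{"tx":0,"ty":0,"tz":0,"rx":0,"ry":0,"rz":0},{"tx":0,"ty":0,"tz":0,"rx":0,"ry":0,"rz":0},{"tx":0,"ty":0,"tz":0,"rx":0,"ry":0,"rz":0},{"tx":0,"ty":0,"tz":0,"rx":0,"ry":0,"rz":0},{"tx":0,"ty":0,"tz":0,"rx":0,"ry":0,"rz":0}]' -1
python3 -m handwheel '[{"tx":0,"ty":0,"tz":0.1,"rx":0,"ry":0,"rz":0},{"tx":0,"ty":0,"tz":0.3,"rx":0,"ry":0,"rz":0},{"tx":0,"ty":0,"tz":0.6,"rx":0,"ry":0,"rz":0},{"tx":0,"ty":0,"tz":1,"rx":0,"ry":0,"rz":0}]' | grep -E "time|eef|wrist"
python3 -m handwheel '[{"tx":0,"ty":0,"tz":0.4,"rx":0,"ry":0,"rz":0},{"tx":0,"ty":0,"tz":0.7,"rx":0,"ry":0,"rz":0},{"tx":0,"ty":0.4,"tz":0.7,"rx":0,"ry":0,"rz":0},{"tx":0,"ty":0.8,"tz":0.7,"rx":0,"ry":0,"rz":0},{"tx":-0.1,"ty":1,"tz":0.7,"rx":0,"ry":0,"rz":0}]' | grep -E "time|eef|wrist"
python3 - <<'E'
from ov import *
a=ST[2]; tip=np.array([435,321.5,6.])
for c in("side","top"):
    im=manip.get_image(c).astype(int); cv2.imwrite(f"pics/{c}_end.png",im[:,:,::-1]); i0=cv2.imread(f"pics/{c}0.png")[:,:,::-1].astype(int)
    def red(I,q): 
        h=cv2.cvtColor(I.astype(np.uint8),cv2.COLOR_RGB2HSV); m=((h[:,:,1]>130)&((h[:,:,0]<8)|(h[:,:,0]>172))&(h[:,:,2]>60)).astype(np.uint8); w=np.zeros_like(m); w[q[1]-15:q[1]+15,q[0]-15:q[0]+15]=1; y,x=np.nonzero(m*w); return len(x),x.mean().round(1) if len(x) else 0,y.mean().round(1) if len(x) else 0
    q=proj(c,tip+[0,0,140])[0].astype(int); print(c,"crosshead before",red(i0,q),"after",red(im,q))
    for l in("blown_fuse_center","good_fuse_a_center","multimeter","marker","solder_spool","flux_bottle"): print("  ",l,[(np.round(r["uv"],1).tolist(),round(r["confidence"],2)) for r in manip.pinpoint(l,c)[:3]])
E
```

```text
time: 32.6
eef_pos: [435.3, 323.9, 61.1]
orientation: [0.989, -0.147, 0.0, 0.0]
wrist_force: [0.6, 1.4, -0.0]
finger_gap: 85.3
grasp_force: 0.0
time: 33.0
eef_pos: [434.5, 322.9, 161.4]
wrist_force: [0.5, -0.1, 0.2]
time: 33.5
eef_pos: [425.8, 426.2, 231.7]
wrist_force: [0.1, -0.6, -1.7]
side crosshead before (71, np.float64(387.8), np.float64(237.6)) after (74, np.float64(388.6), np.float64(237.2))
   blown_fuse_center [([338.9, 189.1], 0.51)]
   good_fuse_a_center []
   multimeter [([388.0, 244.4], 0.35)]
   marker [([332.5, 178.0], 0.53)]
   solder_spool [([336.7, 189.4], 0.51), ([245.7, 252.4], 0.39), ([311.1, 219.7], 0.32)]
   flux_bottle [([254.8, 212.7], 0.57)]
top crosshead before (73, np.float64(218.3), np.float64(248.7)) after (76, np.float64(218.8), np.float64(249.4))
   blown_fuse_center [([403.0, 245.5], 0.5)]
   good_fuse_a_center [([309.5, 204.0], 0.54)]
   multimeter [([194.6, 236.4], 0.74), ([344.3, 193.4], 0.2)]
   marker [([438.7, 232.6], 0.53), ([347.0, 155.8], 0.34)]
   solder_spool [([349.8, 157.6], 0.71), ([276.6, 159.1], 0.54)]
   flux_bottle [([278.4, 156.7], 0.68), ([349.8, 156.6], 0.58)][ WARN:0@1.226] global loadsave.cpp:1063 imwrite_ Unsupported depth image for selected encoder is fallbacked to CV_8U.
```

The tongs' cross-head is back within 1 px of where it started, and the fuse is in the dish. I'm handing the job in.

```bash
python3 -c "
from station import manip
print(manip.job_done())"
```

```text
the job is handed in; nothing more can be done
None
```

I drew the blown fuse with the tongs, laid it in the blue dish, stood the tongs back in their stand and handed the job in at about 34 s; the hand-in returned no verdict, but the last camera readings put the fuse in the dish and the tongs within 1 px of where they started.

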